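# Nest the parts pots on their stand and close the stack

## Task

Tidy the fitter's bench: first take the pipe coupling off the round blue stand and lay it in the yellow offcut tray, then nest all the aluminium pots on the bench upright into one straight stack, the lowest with its foot down in the stand's well, and only then put the red lid squarely on the top pot, knob up. Leave the other things on the bench where they are.

Things in the scene. Friction and masses are not known exactly. Their poses are not given: they have to be found in the camera images.
- pot1: one of up to six identical empty tapered aluminium pots (None if absent), upright on the bench: 75 mm tall, 48 mm wide at the foot growing evenly to 69 mm at the rim, wall 2.5 mm, inner floor 30 mm above its underside; nested in another it stands 30 mm higher than that one, its top 30 mm showing. Round. Origin: centre of the underside; z up out of the mouth. 160 g
- pot2: one of up to six identical empty tapered aluminium pots (None if absent), upright on the bench: 75 mm tall, 48 mm wide at the foot growing evenly to 69 mm at the rim, wall 2.5 mm, inner floor 30 mm above its underside; nested in another it stands 30 mm higher than that one, its top 30 mm showing. Round. Origin: centre of the underside; z up out of the mouth. 160 g
- pot3: one of up to six identical empty tapered aluminium pots (None if absent), upright on the bench: 75 mm tall, 48 mm wide at the foot growing evenly to 69 mm at the rim, wall 2.5 mm, inner floor 30 mm above its underside; nested in another it stands 30 mm higher than that one, its top 30 mm showing. Round. Origin: centre of the underside; z up out of the mouth. 160 g
- pot4: one of up to six identical empty tapered aluminium pots (None if absent), upright on the bench: 75 mm tall, 48 mm wide at the foot growing evenly to 69 mm at the rim, wall 2.5 mm, inner floor 30 mm above its underside; nested in another it stands 30 mm higher than that one, its top 30 mm showing. Round. Origin: centre of the underside; z up out of the mouth. 160 g
- pot5: one of up to six identical empty tapered aluminium pots (None if absent), upright on the bench: 75 mm tall, 48 mm wide at the foot growing evenly to 69 mm at the rim, wall 2.5 mm, inner floor 30 mm above its underside; nested in another it stands 30 mm higher than that one, its top 30 mm showing. Round. Origin: centre of the underside; z up out of the mouth. 160 g
- pot6: one of up to six identical empty tapered aluminium pots (None if absent), upright on the bench: 75 mm tall, 48 mm wide at the foot growing evenly to 69 mm at the rim, wall 2.5 mm, inner floor 30 mm above its underside; nested in another it stands 30 mm higher than that one, its top 30 mm showing. Round. Origin: centre of the underside; z up out of the mouth. 160 g
- lid: red round lid, starting knob up on the bench: spigot below, 48 to 54 mm wide, 7 mm deep, that enters a pot's mouth; flange 78 mm wide, 5 mm thick, that rests on the rim; black knob 24 mm wide, from 12 to 50 mm above the underside. Origin: centre of the spigot's underside, z up to the knob. Seated, its origin is 68 mm above that of the pot it closes. 110 to 180 g
- stand: fixed round blue stand, 120 mm wide, 16 mm high, with a round well 56 mm wide in its middle whose floor is 6 mm above the bench (10 mm deep); the lowest pot's foot stands on that floor. Origin: centre of the underside, on the bench
- coupling: rusty brown pipe coupling, a plain open tube, 60 mm outside, 46 mm inside, 70 mm long, starting upright on the stand's top (16 mm up) over the well. Origin: centre of its lower end; z along the tube. 0.3 to 0.5 kg
- tray: fixed yellow open tray for offcuts, 190 mm (its x) by 150 mm (its y), walls 40 mm high and 4 mm thick, floor 4 mm thick. Origin: centre of the underside, on the bench
- wrench: open-ended steel wrench, 180 mm, lying flat; not part of the job. Origin: underside
- screwdriver: screwdriver, 200 mm, lying flat; not part of the job. Origin: underside
- hammer: hammer lying flat beyond the pots; not part of the job. Origin: underside
- spray_can: upright spray can, 64 mm wide, 190 mm tall, far side of the bench; not part of the job. Origin: underside
- grind_disc: dark grinding disc, 115 mm wide, lying flat, far side; not part of the job. Origin: underside
- wire_brush: brush lying flat, near left; not part of the job. Origin: underside
Mind the look-alikes: they are no part of the job. Of the things shaped like the tray, the yellow one is meant. Of the things that look like the lid, the smaller one is meant.

How it is judged:
On the way, in this order (a step that is already met when the one before it is completed fails the run):
1. the coupling lies released in the tray (x of coupling in the frame of tray between -0.095 and 0.095 m and y of coupling in the frame of tray between -0.075 and 0.075 m and height (world z) of coupling below 0.05 m and linear speed of coupling below 0.02 m/s and contact force between coupling and the fingers below 0.05 N), for 0.2 s.
2. all pots present are nested upright in one stack in the stand's well, released (horizontal distance between each of pot1, pot2, pot3, pot4, pot5, pot6 and stand below 0.01 m and angle between each of pot1, pot2, pot3, pot4, pot5, pot6's own z axis and vertical below 0.08 rad and (height (world z) of pot1 between 0.001 and 0.011 m or height (world z) of pot1 between 0.031 and 0.041 m or height (world z) of pot1 between 0.061 and 0.071 m or height (world z) of pot1 between 0.091 and 0.101 m or height (world z) of pot1 between 0.121 and 0.131 m or height (world z) of pot1 between 0.151 and 0.161 m) and linear speed of each of pot1, pot2, pot3, pot4, pot5, pot6 below 0.02 m/s and contact force between each of pot1, pot2, pot3, pot4, pot5, pot6 and the fingers below 0.05 N and (height (world z) of pot2 between 0.001 and 0.011 m or height (world z) of pot2 between 0.031 and 0.041 m or height (world z) of pot2 between 0.061 and 0.071 m or height (world z) of pot2 between 0.091 and 0.101 m or height (world z) of pot2 between 0.121 and 0.131 m or height (world z) of pot2 between 0.151 and 0.161 m) and (height (world z) of pot3 between 0.001 and 0.011 m or height (world z) of pot3 between 0.031 and 0.041 m or height (world z) of pot3 between 0.061 and 0.071 m or height (world z) of pot3 between 0.091 and 0.101 m or height (world z) of pot3 between 0.121 and 0.131 m or height (world z) of pot3 between 0.151 and 0.161 m) and (height (world z) of pot4 between 0.001 and 0.011 m or height (world z) of pot4 between 0.031 and 0.041 m or height (world z) of pot4 between 0.061 and 0.071 m or height (world z) of pot4 between 0.091 and 0.101 m or height (world z) of pot4 between 0.121 and 0.131 m or height (world z) of pot4 between 0.151 and 0.161 m) and (height (world z) of pot5 between 0.001 and 0.011 m or height (world z) of pot5 between 0.031 and 0.041 m or height (world z) of pot5 between 0.061 and 0.071 m or height (world z) of pot5 between 0.091 and 0.101 m or height (world z) of pot5 between 0.121 and 0.131 m or height (world z) of pot5 between 0.151 and 0.161 m) and (height (world z) of pot6 between 0.001 and 0.011 m or height (world z) of pot6 between 0.031 and 0.041 m or height (world z) of pot6 between 0.061 and 0.071 m or height (world z) of pot6 between 0.091 and 0.101 m or height (world z) of pot6 between 0.121 and 0.131 m or height (world z) of pot6 between 0.151 and 0.161 m)), for 0.2 s.
3. the lid sits on the top pot (horizontal distance between lid and stand below 0.016 m and angle between lid's own z axis and vertical below 0.08 rad and (height (world z) of lid between 0.068 and 0.08 m or height (world z) of lid between 0.098 and 0.11 m or height (world z) of lid between 0.128 and 0.14 m or height (world z) of lid between 0.158 and 0.17 m or height (world z) of lid between 0.188 and 0.2 m or height (world z) of lid between 0.218 and 0.23 m) and z of lid in the frame of pot1 above 0.06 m and z of lid in the frame of pot2 above 0.06 m and z of lid in the frame of pot3 above 0.06 m and z of lid in the frame of pot4 above 0.06 m and z of lid in the frame of pot5 above 0.06 m and z of lid in the frame of pot6 above 0.06 m and linear speed of lid below 0.02 m/s and contact force between lid and the fingers below 0.05 N), for 0.2 s.
At the end, for the whole second after the job is handed in: Coupling at rest in the tray. Every pot upright (0.08 rad), within 10 mm of the stand's axis, nested at a 30 mm step of the stack (5 mm), the lowest on the well's floor. Lid level, within 16 mm of the axis, seated on the top pot (6 mm). All released and still (all of step 1 and all of step 2 and all of step 3); the robot touches nothing.
It fails at once if a tool or other thing that is not part of the job is shoved more than 6 cm (distance of any of wrench, screwdriver, hammer, spray_can, grind_disc, wire_brush from where it was at the start of the episode above 0.06 m).
Of pot1, pot2, pot3, pot4, pot5, pot6 only 4 to 6 are there at a start; the rules pass over those that are not, and their reading is None.
At some moment in a run one of lid, pot1, pot2, pot3, pot4, pot5, pot6 may be knocked a few centimetres aside while the robot is not near it.
Once in a run the grip may slacken for a moment while it holds something.
It also fails if it takes over 210 s, if anything falls off the work surface, if the arm or the gripper's body presses on something with over 40 N, if the wrist force passes 120 N, or if a joint passes its speed limit or range.

## Robot

A 6-joint arm with a two-finger parallel gripper is mounted at the origin on the work surface. World frame = base frame: x ahead of the robot, y to its left, z up, the work surface at z = 0. Lengths are in m, angles in rad, forces in N, time in s.
With the tool pointing down it reaches from about 0.25 to 0.725 m from the base axis. Payload 9.7 kg.
Tool frame: the origin (TCP) lies midway between the tips of the shut fingers; the grasp point (between the pads) lies 19 mm behind it; z points along the fingers, y is the line along which they close (so a half turn about z gives the same grasp; the last joint's range is limited). The gripper opens to 85 mm and grips with 20 to 120 N. Pads are 22 mm wide; open, the fingers measure 114 mm over their backs; the gripper's body (76 mm by 85 mm) begins 54 mm behind the grasp point. The pads swing forward as they close: fully open they stand 13 mm farther back than shut.
Start: joints at [1.296, 0.087, 0.176, 1.66, 0, 1.571], TCP at [0.149, 0.529, 0.231] pointing down, gripper open.
Joint ranges: [-3.13, 3.13], [-0.85, 1.81], [-1.15, 1.24], [-2.2, 2.28], [-1.44, 1.52], [-3.14, 3.14]. Speed limits (rad/s): [2.22, 2.22, 2.57, 3.14, 3.14, 3.14].

## Interface

Orientations are given as a unit quaternion [w, x, y, z].
In Python, from bench import robot gives the robot as it stands.
- The arm moves only by the tool play_rows, never from a script. Its arguments are lists of equal length, an entry for each row: "fingers": the closure, from -1 (fully open) to 1 (shut); "xyz": the shift along the tool's x, y, z in units of 0.1 m (1.0 is 0.1 m), a list of three; "twist": the turn about the tool's z in units of pi rad (1.0 is pi rad). In form: {"fingers": [fingers, ...], "xyz": [[dx, dy, dz], ...], "twist": [twist, ...]}. A call has exactly 10 rows; each row shifts and turns the commanded pose from where the row before left it, along the tool's axes as they then stand; what a row does not reach is not made up. A row lasts 1/10 s, in which the tool goes at most 50 mm and 8.59 degrees, less where a joint would pass 70% of its speed; a pose out of reach is approached as far as the arm can. A call with a number of a shift or a turn outside -1 to 1 is refused whole. A call with a gripper value outside its range is refused whole. The fingers move at their own pace and stop on an object; "newtons" is the grip in N (left out, the last holds). Time passes only in rows, so rows that do not move let the fingers close, or fill a call up. It gives the time, the measured TCP pose, the force, the opening and the grip force at its end, in the units of the state.
- robot.observe(): the state, without advancing time (a new reading comes with each control period).
- robot.read_camera(name): name is "scene" or "side" or "wrist"; returns (picture, depth): 480x640x3 uint8, red, green, blue; 480x640 float32, m along the optical axis (not along the pixel's ray), 0 where there is no reading.
- robot.get_calibration(name): a dict with "intrinsics" (3x3 intrinsics, pixels), "R" (3x3) and "t" (3): a world point X has camera coordinates R X + t. Camera axes: x right, y down, z forward; pixel columns grow to the right and rows downward; lengths in m; the calibration is good to about 2 mm. A picture is of the moment at which its call begins: read the wrist's pose just before it. get_calibration takes no time and is no camera call; for the wrist camera it gives the pose at the moment of the call.
- robot.sign_off(): hands the job in; it is judged then, once.
The state is a dict: "time_s": time; "qpos": joint angles; "dq": joint speeds; "tau": joint torques, N m; "tool_pos": TCP position; "tcp_rot": TCP orientation; "force": force on the tool from outside, world axes, zero at the start; "wrist_torque": the same for the moment, N m; "finger_gap": opening from 0.0 (shut) to 1.0 (fully open); "grip_force": force on a finger pad.
Only numpy, scipy, OpenCV 4.12 (cv2) and the standard library are available. Lean on these libraries where they do the work, as an engineer would, in place of code of your own. Each camera call takes 0.05 s, during which the arm holds its last target. There are 200 camera calls.

## Working session

There is one attempt and no reset: what is moved stays moved. The work goes in short steps, Python scripts to look and compute and a tool call to move; the robot and the scene stay as the last step left them, time stands still between calls to the robot, and variables do not carry over. Pictures are saved under pics/ and viewed, at most 14 in all, crops included, and the job is handed in when it is done.

Besides the shell and the picture viewer there is one more tool, called after "Emit:" as name(argument=value, ...), one argument or row to a line, values as JSON. play_rows: Moves the arm, as the interface text tells. Shifts and turns lie within -1 to 1; 1 stands for 0.1 m of shift or pi rad of turn. Its arguments: {"type":"object","properties":{"fingers":{"type":"array","items":{"type":"number"}},"xyz":{"type":"array","items":{"type":"array","items":{"type":"number","minimum":-1,"maximum":1}}},"twist":{"type":"array","items":{"type":"number","minimum":-1,"maximum":1}},"newtons":{"type":"number"}},"required":["fingers","xyz","twist"]}

```bash
ls; mkdir -p pics; python3 - <<'E'
from bench import robot
import cv2,numpy as np
for n in ["scene","side"]:
    p,d=robot.read_camera(n); np.savez(f"pics/{n}0.npz",p=p,d=d)
    cv2.imwrite(f"pics/{n}0.png",p[:,:,::-1]); c=robot.get_calibration(n)
    print(n,c["intrinsics"].round(1).tolist(),c["R"].round(3).tolist(),c["t"].round(3).tolist())
o=robot.observe();print(o)
E
```

```text
pics
scene [[448.5, 0.0, 318.8], [0.0, 448.5, 236.8], [0.0, 0.0, 1.0]] [[-0.498, 0.867, 0.013], [0.731, 0.429, -0.531], [-0.466, -0.255, -0.847]] [0.269, -0.352, 1.214]
side [[605.6, 0.0, 325.0], [0.0, 605.6, 237.6], [0.0, 0.0, 1.0]] [[-0.736, -0.677, -0.024], [-0.32, 0.379, -0.868], [0.597, -0.631, -0.495]] [0.361, 0.186, 1.265]
{'time_s': 0.1, 'qpos': array([ 1.29600464e+00,  8.74119454e-02,  1.75213290e-01,  1.65981189e+00,
       -8.15694929e-06,  1.57077733e+00]), 'dq': array([ 0.00048719, -0.00191598,  0.00251907,  0.00058273,  0.00066236,
       -0.000867  ]), 'tau': array([-7.19276159e-05, -5.21557474e+01,  4.65655339e+01,  1.58262067e-02,
       -3.91440744e-05, -6.48773749e-06]), 'tool_pos': array([0.14918573, 0.52916196, 0.23065015]), 'tcp_rot': array([-7.91177354e-05,  1.36954526e-01,  9.90577150e-01, -6.01945471e-04]), 'force': array([-0.57453786,  0.44261553, -0.07004565]), 'wrist_torque': array([-0.02455782, -0.02644734,  0.02817409]), 'grip_force': 0.0, 'finger_gap': 0.9971197291818221}
```

View pics/scene0.png

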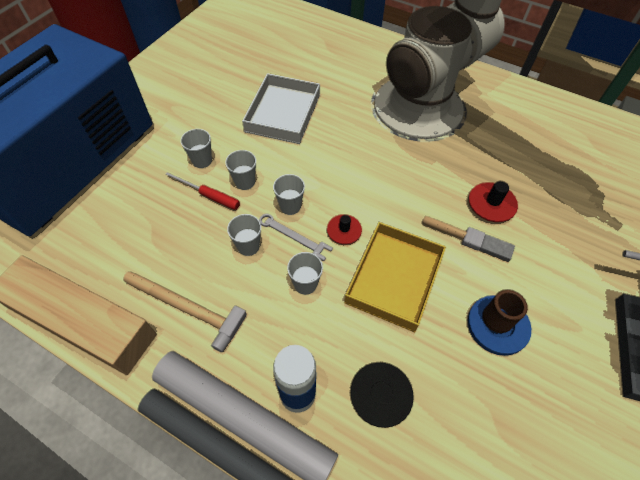

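View pics/side0.png

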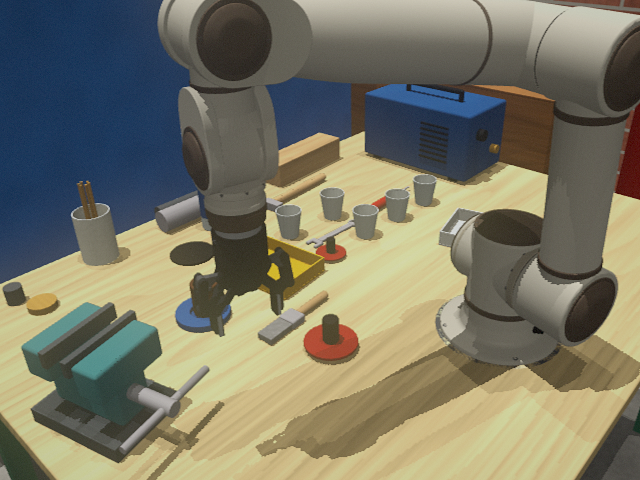

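Pots in scene at px (198,148), (241,170), (289,194), (245,235) and (305,273), and the side view also shows five.
Look-alikes:
- Lids: small red (345,229) and large red (493,201). I take the smaller, subject to a size check.
- Trays: grey (283,107) and yellow (395,275). I take the yellow.
- The stand with the coupling is at (500,320).

```bash
cat > h.py <<'E'
import numpy as np,cv2
from bench import robot
def cloud(n,d=None):
    p,dd=robot.read_camera(n) ; c=robot.get_calibration(n)
    return p,world(dd,c)
def world(d,c):
    K,R,t=c["intrinsics"],c["R"],c["t"]
    v,u=np.mgrid[:480,:640]
    X=np.stack([(u-K[0,2])/K[0,0]*d,(v-K[1,2])/K[1,1]*d,d],-1)-t
    W=X@R; W[d<=0]=np.nan
    return W
def cast(uv,z,c):
    K,R,t=c["intrinsics"],c["R"],c["t"]
    uv=np.asarray(uv,float).reshape(-1,2)
    r=np.c_[(uv[:,0]-K[0,2])/K[0,0],(uv[:,1]-K[1,2])/K[1,1],np.ones(len(uv))]@R
    C=-R.T@t
    return C+r*((z-C[2])/r[:,2])[:,None]
def circ(P):
    A=np.c_[2*P[:,:2],np.ones(len(P))]; s=np.linalg.lstsq(A,(P[:,:2]**2).sum(1),rcond=None)[0]
    return s[:2],np.sqrt(s[2]+s[0]**2+s[1]**2)
def rfit(P,n=3):
    for _ in range(n):
        c,r=circ(P); e=np.abs(np.hypot(*(P[:,:2]-c).T)-r); P=P[e<=max(2*np.median(e),.0015)]
    return c,r,len(P)
E
python3 - <<'E'
from h import *
z=np.load("pics/scene0.npz");p,d=z["p"],z["d"];c=robot.get_calibration("scene");W=world(d,c)
hsv=cv2.cvtColor(p,cv2.COLOR_RGB2HSV)
print("bench z",np.nanmedian(W[330:350,420:440,2]))
def blob(m,amin=150):
    n,l,s,ct=cv2.connectedComponentsWithStats(m.astype(np.uint8)); return [(l==i,s[i],ct[i]) for i in range(1,n) if s[i][4]>amin]
H=hsv[...,0];S=hsv[...,1];V=hsv[...,2]
for u,v in [(198,148),(241,170),(289,194),(245,235),(305,273)]:
    w=W[v-30:v+30,u-30:u+30].reshape(-1,3); m=(w[:,2]>.069)&(w[:,2]<.082); P=w[m]
    print("pot",u,v,rfit(P))
red=((H<6)|(H>174))&(S>150)&(V>60)
for m,s,ct in blob(red): 
    P=W[m]; print("red",ct.round(),np.nanmedian(P,0).round(4)); cn=cv2.findContours(m.astype(np.uint8),0,1)[0][0][:,0]
    print("   circle cast z.012",rfit(cast(cn,.010,c)))
for nm,m,zz in [("blue",(H>100)&(H<125)&(S>120)&(V>60),.016),("yellow",(H>20)&(H<27)&(S>215),.04)]:
    for mm,s,ct in blob(mm:=m,400):
        cn=max(cv2.findContours(mm.astype(np.uint8),0,1)[0],key=len)[:,0]
        print(nm,ct.round(),s[4], rfit(cast(cn,zz,c)) if nm=="blue" else cv2.minAreaRect(cast(cn,zz,c)[:,:2].astype(np.float32)))
w=W[285:335,475:530].reshape(-1,3);P=w[(w[:,2]>.08)&(w[:,2]<.092)];print("coup",rfit(P),np.nanmax(w[:,2]))
w=W[220:330,335:455].reshape(-1,3);P=w[(w[:,2]>.035)&(w[:,2]<.045)];print("tray rim",cv2.minAreaRect(P[:,:2].astype(np.float32)))
a=cv2.resize(p[190:270,305:385],(320,320)); b=cv2.resize(p[165:245,455:535],(320,320)); cv2.imwrite("pics/lids.png",np.hstack([a,b])[:,:,::-1])
E
```

```text
bench z 0.0015292233792258171
pot 198 148 (array([ 0.45198407, -0.3485937 ]), np.float64(0.05856729567011632), 126)
pot 241 170 (array([ 0.45305916, -0.25383956]), np.float64(0.03261484167231983), 160)
pot 289 194 (array([ 0.45934371, -0.12357048]), np.float64(0.03255591258418517), 139)
pot 245 235 (array([ 0.59538564, -0.14505748]), np.float64(0.03255413929512518), 191)
pot 305 273 (array([0.61138652, 0.00779348]), np.float64(0.032638996354823646), 193)
red [86. 22.] [ 0.1299 -1.1272 -0.0576]
   circle cast z.012 (array([ 0.14180481, -1.0216597 ]), np.float64(0.09950229735987338), 166)
red [492. 204.] [0.2336 0.2757 0.0186]
   circle cast z.012 (array([0.21569043, 0.27567883]), np.float64(0.05387895220791947), 79)
red [219. 197.] [ 0.5318 -0.2657  0.0243]
   circle cast z.012 (array([ 0.52415686, -0.27510285]), np.float64(0.03587344455201132), 89)
red [344. 231.] [0.4647 0.0216 0.0134]
   circle cast z.012 (array([0.45581476, 0.01513468]), np.float64(0.0370667417836724), 75)
blue [50. 79.] 6895 (array([ 0.42712713, -0.92414711]), np.float64(0.17315937352800914), 334)
blue [23. 75.] 459 (array([ 0.45895484, -0.97049447]), np.float64(0.06000282966596145), 95)
blue [498. 331.] 1626 (array([0.5004791 , 0.38123739]), np.float64(0.05753254772157652), 115)
coup (array([0.4941045 , 0.37210345]), np.float64(0.026725709878446652), 322) 0.09062375071738693
tray rim ((0.509981095790863, 0.12248951941728592), (0.19202488660812378, 0.22670266032218933), 5.66738748550415)
```

View pics/lids.png

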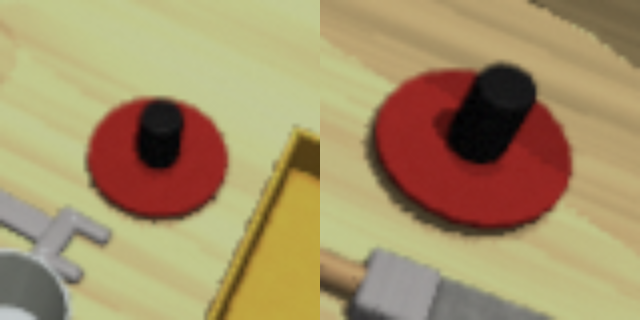

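The small lid (left crop, radius ≈ 38 mm) is the one meant. The other has a radius of 54 mm. Next I move above the coupling.

Emit:
play_rows(
  fingers=[-1,-1,-1,-1,-1,-1,-1,-1,-1,-1],
  xyz=[
    [-0.41,-0.06,0],
    [-0.41,-0.06,0],
    [-0.41,-0.06,0],
    [-0.41,-0.06,0],
    [-0.41,-0.06,0],
    [-0.41,-0.06,0],
    [-0.41,-0.06,0],
    [-0.41,-0.06,0],
    [-0.41,-0.06,0],
    [0,0,0],
  ],
  twist=[0,0,0,0,0,0,0,0,0,0],
)

```text
time_s: 1.1
tool_pos: [0.4933, 0.3748, 0.2296]
tcp_rot: [-0.0, 0.139, 0.99, -0.001]
force: [0.4, 0.2, -0.2]
finger_gap: 1.002
grip_force: 0.0
```

```bash
cat >> h.py <<'E'
from scipy.spatial.transform import Rotation as Ro
def shift(x,y,z,yaw=None):
    """remaining tool-axis shift (units of 0.1 m) to a world TCP target, yaw of tool y, best twist"""
    o=robot.observe(); q=o["tcp_rot"]; R=Ro.from_quat([q[1],q[2],q[3],q[0]]).as_matrix()
    d=R.T@(np.array([x,y,z])-o["tool_pos"])/.1
    cy=np.degrees(np.arctan2(R[1,1],R[0,1]))
    print("t",round(o["time_s"],2),"tcp",o["tool_pos"].round(4),"yawY",round(cy,1),"gap",round(o["finger_gap"],3),"q6",o["qpos"][5].round(2),"F",o["force"].round(1),"| units",d.round(3))
    return d
E
python3 - <<'E'
from h import *
shift(.494,.372,.231)
c=robot.get_calibration("wrist");print("cam",(-c["R"].T@c["t"]).round(3),c["R"].round(2).tolist())
p,W=cloud("wrist"); cv2.imwrite("pics/w1.png",p[:,:,::-1])
m=(W[...,2]>.08)&(W[...,2]<.092)&(np.hypot(W[...,0]-.494,W[...,1]-.372)<.06);print("coup",rfit(W[m]))
hsv=cv2.cvtColor(p,cv2.COLOR_RGB2HSV);m=(hsv[...,0]>100)&(hsv[...,0]<125)&(hsv[...,1]>120)&(W[...,2]<.025)&(W[...,2]>.01)
cn=np.vstack([k[:,0] for k in cv2.findContours(m.astype(np.uint8),0,1)[0]]);Q=cast(cn,.016,c);print("stand",rfit(Q[np.hypot(*(Q[:,:2]-[.5,.38]).T)>.05],5))
z=np.load("pics/scene0.npz");p,d=z["p"],z["d"];c=robot.get_calibration("scene");V=world(d,c)
h=cv2.cvtColor(p,cv2.COLOR_RGB2HSV);print(h[275,395],h[240,372])
m=((h[...,0]>=19)&(h[...,0]<29)&(h[...,1]>180)&(h[...,2]>90)).astype(np.uint8)
m[:200]=0;cn=max(cv2.findContours(m,0,1)[0],key=cv2.contourArea)[:,0];print(cv2.boundingRect(cn),cv2.minAreaRect(cast(cn,.03,c)[:,:2].astype(np.float32)))
E
```

```text
t 1.1 tcp [0.4933 0.3748 0.2296] yawY 74.0 gap 1.002 q6 0.93 F [ 0.4  0.2 -0.2] | units [-0.015 -0.025 -0.013]
cam [0.42  0.396 0.371] [[0.27, 0.96, -0.0], [0.92, -0.26, 0.3], [0.29, -0.08, -0.95]]
coup (array([0.48988103, 0.375042  ]), np.float64(0.026520565718140224), 2045)
stand (array([0.49786245, 0.38127329]), np.float64(0.05851805157393014), 292)
[ 25 168 190] [ 22 179 111]
(415, 299, 10, 24) ((0.5585258603096008, 0.2353694885969162), (0.05149830877780914, 0.005951860919594765), 6.477067947387695)
```

View pics/w1.png

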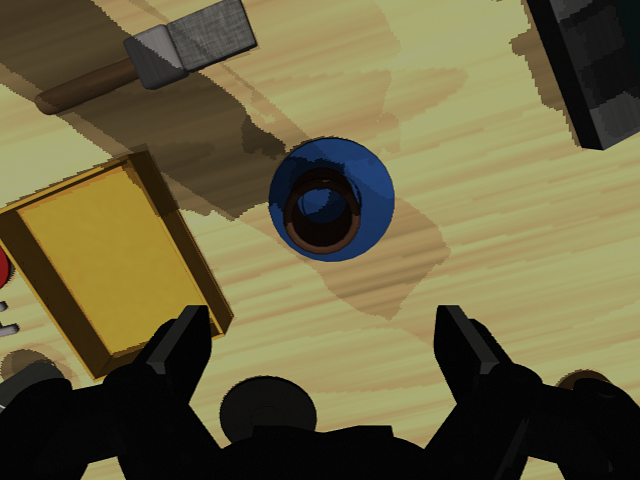

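Wrist view: coupling rim at (322,215), stand at (332,200), yellow tray corners near (140,152), (232,318) and (97,380). I descend and grip.

Emit:
play_rows(
  fingers=[-1,-1,-1,-1,-1,-1,-1,-1,-1,-1],
  xyz=[
    [0.02,-0.01,0.2],
    [0,0,0.25],
    [0,0,0.25],
    [0,0,0.25],
    [0,0,0.25],
    [0,0,0.25],
    [0,0,0.23],
    [0,0,0.15],
    [0,0,0.05],
    [0,0,0],
  ],
  twist=[0,0,0,0,0,0,0,0,0,0],
)

```text
time_s: 2.15
tool_pos: [0.487, 0.377, 0.0431]
tcp_rot: [-0.0, 0.137, 0.991, -0.0]
force: [-0.0, 0.0, 0.8]
finger_gap: 1.003
grip_force: 0.0
```

Emit:
play_rows(
  fingers=[1,1,1,1,1,1,1,1,1,1],
  xyz=[
    [0,0,0],
    [0,0,0],
    [0,0,0],
    [0,0,0],
    [0,0,0],
    [0,0,0],
    [0,0,0],
    [0,0,0],
    [0,0,0],
    [0,0,0],
  ],
  twist=[0,0,0,0,0,0,0,0,0,0],
  newtons=60,
)

```text
time_s: 3.15
tool_pos: [0.4881, 0.3772, 0.0451]
tcp_rot: [0.001, 0.137, 0.991, 0.001]
force: [-1.6, -2.3, 4.7]
finger_gap: 0.691
grip_force: 63.4
```

Emit:
play_rows(
  fingers=[1,1,1,1,1,1,1,1,1,1],
  xyz=[
    [0,0,-0.05],
    [0,0,-0.1],
    [0,0,-0.2],
    [0,0,-0.2],
    [0,0,-0.2],
    [0,0,-0.2],
    [0,0,-0.1],
    [0,0,-0.05],
    [0,0,0],
    [0,0,0],
  ],
  twist=[0,0,0,0,0,0,0,0,0,0],
)

```text
time_s: 4.15
tool_pos: [0.4873, 0.3766, 0.1523]
tcp_rot: [-0.001, 0.137, 0.991, -0.0]
force: [-0.1, -0.2, -3.7]
finger_gap: 0.695
grip_force: 65.6
```

```bash
python3 - <<'E'
from h import *
c=robot.get_calibration("scene")
# tray rim corners hand-read in scene picture
Q=cast([[378,227],[444,242],[415,325],[346,294]],.04,c)[:,:2];print(Q.round(3).tolist(),Q.mean(0),cv2.minAreaRect(Q.astype(np.float32)))
t=Q.mean(0); shift(t[0],t[1],.15)
p,W=cloud("wrist"); m=(W[...,2]>.05);cv2.imwrite("pics/w2.png",cv2.resize(p,(480,360))[:,:,::-1])
E
```

```text
[[0.433, 0.083], [0.396, 0.219], [0.596, 0.24], [0.605, 0.098]] [0.50741734 0.15993676] ((0.5032768845558167, 0.15873751044273376), (0.20056918263435364, 0.14208072423934937), 5.820518493652344)
t 4.15 tcp [0.4873 0.3766 0.1523] yawY 74.3 gap 0.695 q6 0.93 F [-0.1 -0.2 -3.7] | units [-0.782 -2.031  0.024]
```

View pics/w2.png

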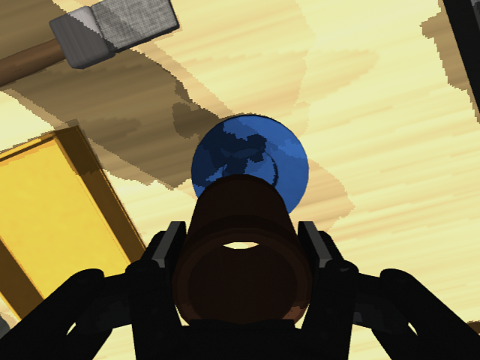

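Coupling held (gap 0.69). Next I move it to the tray centre.

Emit:
play_rows(
  fingers=[1,1,1,1,1,1,1,1,1,1],
  xyz=[
    [-0.05,-0.12,0],
    [-0.09,-0.24,0],
    [-0.1,-0.27,0],
    [-0.1,-0.27,0],
    [-0.1,-0.27,0],
    [-0.1,-0.27,0],
    [-0.1,-0.27,0],
    [-0.09,-0.22,0],
    [-0.05,-0.1,0],
    [0,0,0],
  ],
  twist=[0,0,0,0,0,0,0,0,0,0],
)

```text
time_s: 5.2
tool_pos: [0.5076, 0.1588, 0.1531]
tcp_rot: [-0.0, 0.138, 0.99, -0.0]
force: [-1.1, 0.6, -5.3]
finger_gap: 0.687
grip_force: 65.8
```

Emit:
play_rows(
  fingers=[1,1,1,1,1,1,1,1,1,1],
  xyz=[
    [0,0,0.1],
    [0,0,0.2],
    [0,0,0.2],
    [0,0,0.2],
    [0,0,0.2],
    [0,0,0.1],
    [0,0,0.1],
    [0,0,0.05],
    [0,0,0],
    [0,0,0],
  ],
  twist=[0,0,0,0,0,0,0,0,0,0],
)

```text
time_s: 6.2
tool_pos: [0.5079, 0.1605, 0.0389]
tcp_rot: [0.0, 0.137, 0.991, 0.0]
force: [0.4, 0.7, -4.5]
finger_gap: 0.693
grip_force: 65.8
```

```bash
python3 - <<'E'
from h import *
shift(.505,.159,.034)
E
```

```text
t 6.2 tcp [0.5079 0.1605 0.0389] yawY 74.3 gap 0.693 q6 0.58 F [ 0.4  0.7 -4.5] | units [ 0.024 -0.022  0.049]
```

Emit:
play_rows(
  fingers=[1,1,1,1,0.2,-0.2,-0.6,-1,-1,-1],
  xyz=[
    [0,0,0.03],
    [0,0,0.02],
    [0,0,0],
    [0,0,0],
    [0,0,0],
    [0,0,0],
    [0,0,0],
    [0,0,0],
    [0,0,0],
    [0,0,0],
  ],
  twist=[0,0,0,0,0,0,0,0,0,0],
)

```text
time_s: 7.2
tool_pos: [0.5076, 0.1603, 0.0333]
tcp_rot: [0.0, 0.137, 0.991, 0.0]
force: [0.7, -0.3, -0.3]
finger_gap: 1.0
grip_force: 0.0
```

Emit:
play_rows(
  fingers=[-1,-1,-1,-1,-1,-1,-1,-1,-1,-1],
  xyz=[
    [0,0,0],
    [0,0,0],
    [0,0,-0.1],
    [0,0,-0.25],
    [0,0,-0.35],
    [0,0,-0.4],
    [0,0,-0.4],
    [0,0,-0.4],
    [0,0,-0.2],
    [0,0,0],
  ],
  twist=[0,0,0,0,0,0,0,0,0,0],
)

```text
time_s: 8.2
tool_pos: [0.5085, 0.1606, 0.2475]
tcp_rot: [0.003, 0.137, 0.991, 0.001]
force: [0.4, 0.1, 0.4]
finger_gap: 1.002
grip_force: 0.0
```

```bash
cat >> h.py <<'E'
POTS=[(.445,-.36),(.453,-.254),(.459,-.124),(.595,-.145),(.611,.008)]
def pots(W,zlo=.068,zhi=.082):
    """cluster rim-height points of the cloud and fit circles"""
    m=(W[...,2]>zlo)&(W[...,2]<zhi)&(W[...,0]>.2)&(W[...,0]<.75)&(np.abs(W[...,1])<.6)
    m=cv2.dilate(m.astype(np.uint8),np.ones((3,3)))
    n,l,s,ct=cv2.connectedComponentsWithStats(m,connectivity=8)
    for i in range(1,n):
        k=(l==i)&(W[...,2]>zlo)&(W[...,2]<zhi)
        if k.sum()>60:
            try: c,r,N=rfit(W[k],6)
            except Exception: continue
            if .02<r<.045: print("rim",ct[i].round(),c.round(4),"r",r.round(4),N)
E
python3 - <<'E'
from h import *
shift(.611,.008,.2)
p,W=cloud("scene");cv2.imwrite("pics/s2.png",p[:,:,::-1]);pots(W)
p,W=cloud("side");print("side");pots(W)
E
```

```text
t 8.2 tcp [0.5085 0.1606 0.2475] yawY 74.3 gap 1.002 q6 0.58 F [0.4 0.1 0.4] | units [-1.399 -1.192  0.479]
rim [195. 140.] [ 0.4516 -0.382 ] r 0.0323 155
rim [240. 161.] [ 0.4532 -0.2541] r 0.0325 166
rim [289. 186.] [ 0.4591 -0.1235] r 0.0325 194
rim [244. 227.] [ 0.5956 -0.145 ] r 0.0326 195
rim [396. 264.] [0.5144 0.1572] r 0.0268 251
rim [304. 267.] [0.6114 0.0079] r 0.0324 202
side
rim [425. 180.] [ 0.4507 -0.3816] r 0.0326 62
rim [332. 194.] [ 0.5941 -0.1442] r 0.032 113
rim [397. 195.] [ 0.4523 -0.2529] r 0.0321 105
rim [289. 211.] [0.6101 0.0084] r 0.0327 83
rim [365. 211.] [ 0.4581 -0.1231] r 0.0329 111
rim [272. 246.] [0.5098 0.1596] r 0.0267 175
```

View pics/s2.png

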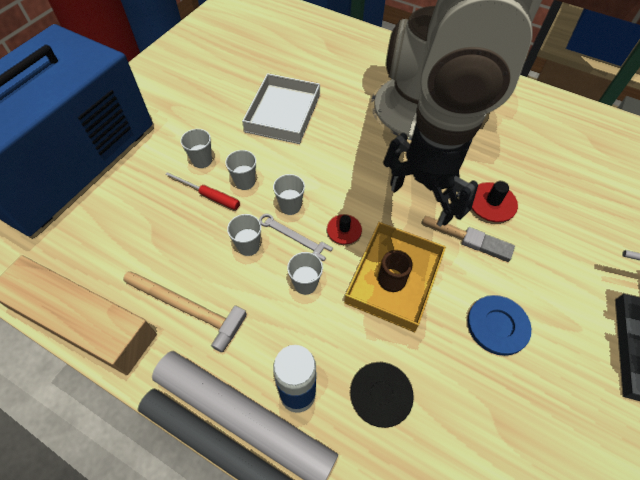

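The coupling stands in the yellow tray at (396,270). The stand at (500,324) is free, and all five pots are seen consistently in both cameras. I refine the stand and plan pot A.

```bash
cat > st.py <<'E'
from h import *
for n in ["scene","side"]:
    p,W=cloud(n);c=robot.get_calibration(n);h=cv2.cvtColor(p,cv2.COLOR_RGB2HSV)
    near=np.hypot(W[...,0]-.498,W[...,1]-.381)<.085
    m=((h[...,0]>98)&(h[...,0]<125)&(h[...,1]>110)&near).astype(np.uint8)
    cn=max(cv2.findContours(m,0,1)[0],key=len)[:,0]; Q=cast(cn,.016,c)
    print(n,"outer",rfit(Q,6),"minenc",cv2.minEnclosingCircle(Q[:,:2].astype(np.float32)))
    top=near&(W[...,2]>.0145)&(W[...,2]<.022)&(m>0); low=near&(W[...,2]<.012)&(np.hypot(W[...,0]-.498,W[...,1]-.381)<.035)&(m>0)
    print("  top mean",np.nanmean(W[top],0).round(4),top.sum(),"low mean",np.nanmean(W[low],0).round(4),low.sum())
E
python3 st.py; python3 -c "
from h import *
shift(.611,.008,.2)"
```

```text
scene outer (array([0.50102388, 0.38033508]), np.float64(0.05950139665792519), 139) minenc ((0.5012800693511963, 0.3805752396583557), 0.061621323227882385)
  top mean [0.5019 0.3815 0.0175] 2114 low mean [0.4946 0.3817 0.0077] 581
side outer (array([0.49578027, 0.43050113]), np.float64(0.008933824210661866), 13) minenc ((0.4949515461921692, 0.4345601201057434), 0.01538333110511303)
  top mean [0.5065 0.4084 0.0182] 90 low mean [0.5069 0.3797 0.0084] 8
t 8.4 tcp [0.5072 0.1602 0.2422] yawY 74.3 gap 1.001 q6 0.58 F [-0.4 -1.   0.2] | units [-1.413 -1.182  0.421]
```

Emit:
play_rows(
  fingers=[-1,-1,-1,-1,-1,-1,-1,-1,-1,-1],
  xyz=[
    [-0.1,-0.08,0],
    [-0.18,-0.15,0],
    [-0.2,-0.17,0.1],
    [-0.2,-0.17,0.15],
    [-0.2,-0.17,0.2],
    [-0.2,-0.17,0.2],
    [-0.18,-0.15,0.15],
    [-0.15,-0.12,0.1],
    [0,0,0],
    [0,0,0],
  ],
  twist=[0,0,0,0,0,0,0,0,0,0],
)

```text
time_s: 9.4
tool_pos: [0.6111, 0.008, 0.153]
tcp_rot: [-0.0, 0.137, 0.991, 0.0]
force: [0.3, -0.2, -0.4]
finger_gap: 0.999
grip_force: 0.0
```

```bash
python3 - <<'E'
from h import *
p,W=cloud("wrist");pots(W);shift(.611,.008,.038)
E
```

```text
rim [52. 67.] [ 0.4601 -0.1214] r 0.032 1343
rim [547.  31.] [0.5148 0.1551] r 0.0254 1686
rim [323. 250.] [0.6106 0.0088] r 0.0323 1905
rim [ 78. 285.] [ 0.5954 -0.1435] r 0.0325 2462
t 9.45 tcp [0.6112 0.0086 0.1537] yawY 74.2 gap 1.001 q6 0.29 F [-0.9 -0.4 -0. ] | units [ 0.    -0.006  1.157]
```

Emit:
play_rows(
  fingers=[-1,-1,-1,-1,-1,-1,-1,-1,-1,-1],
  xyz=[
    [0,0,0.1],
    [0,0,0.2],
    [0,0,0.25],
    [0,0,0.25],
    [0,0,0.2],
    [0,0,0.1],
    [0,0,0.05],
    [0,0,0],
    [0,0,0],
    [0,0,0],
  ],
  twist=[0,0,0,0,0,0,0,0,0,0],
)

```text
time_s: 10.45
tool_pos: [0.6119, 0.0085, 0.0395]
tcp_rot: [0.001, 0.137, 0.991, 0.0]
force: [0.3, 1.4, -0.2]
finger_gap: 0.999
grip_force: 0.0
```

Emit:
play_rows(
  fingers=[1,1,1,1,1,1,1,1,1,1],
  xyz=[
    [0,0,0],
    [0,0,0],
    [0,0,0],
    [0,0,0],
    [0,0,0],
    [0,0,0],
    [0,0,0],
    [0,0,0],
    [0,0,0],
    [0,0,0],
  ],
  twist=[0,0,0,0,0,0,0,0,0,0],
  newtons=50,
)

```text
time_s: 11.45
tool_pos: [0.6119, 0.0084, 0.0399]
tcp_rot: [0.001, 0.137, 0.991, 0.0]
force: [-1.4, -0.6, 6.5]
finger_gap: 0.782
grip_force: 54.4
```

Emit:
play_rows(
  fingers=[1,1,1,1,1,1,1,1,1,1],
  xyz=[
    [0,0,-0.05],
    [0,0,-0.1],
    [0,0,-0.2],
    [0,0,-0.25],
    [0,0,-0.25],
    [0,0,-0.2],
    [0,0,-0.15],
    [0,0,-0.1],
    [0,0,0],
    [0,0,0],
  ],
  twist=[0,0,0,0,0,0,0,0,0,0],
)

```text
time_s: 12.45
tool_pos: [0.6111, 0.0085, 0.1675]
tcp_rot: [-0.0, 0.137, 0.991, -0.0]
force: [0.3, 1.3, -2.6]
finger_gap: 0.781
grip_force: 56.2
```

```bash
python3 - <<'E'
from h import *
shift(.5,.381,.17)
p,W=cloud("wrist");cv2.imwrite("pics/w3.png",cv2.resize(p,(480,360))[:,:,::-1])
E
```

```text
t 12.45 tcp [0.6111 0.0085 0.1675] yawY 74.3 gap 0.781 q6 0.29 F [ 0.3  1.3 -2.6] | units [ 2.08   3.284 -0.024]
```

View pics/w3.png

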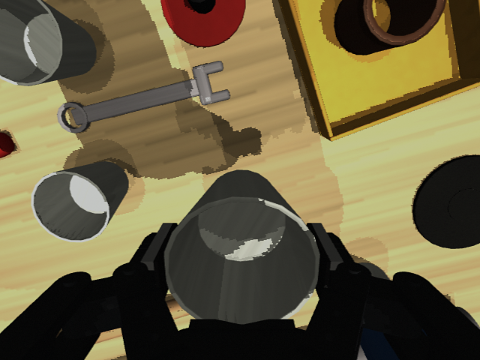

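Emit:
play_rows(
  fingers=[1,1,1,1,1,1,1,1,1,1],
  xyz=[
    [0.1,0.16,0],
    [0.22,0.35,0],
    [0.25,0.395,0],
    [0.25,0.395,0],
    [0.25,0.395,0],
    [0.25,0.395,0],
    [0.25,0.395,0],
    [0.25,0.395,0],
    [0.17,0.27,0],
    [0.09,0.13,0],
  ],
  twist=[0,0,0,0,0,0,0,0,0,0],
)

```text
time_s: 13.5
tool_pos: [0.4978, 0.3836, 0.1671]
tcp_rot: [-0.001, 0.135, 0.991, -0.0]
force: [0.2, -0.1, -1.1]
finger_gap: 0.779
grip_force: 56.3
```

Emit:
play_rows(
  fingers=[1,1,1,1,1,1,1,1,1,1],
  xyz=[
    [0,0,0],
    [0,0,0],
    [0,0,0.1],
    [0,0,0.2],
    [0,0,0.2],
    [0,0,0.15],
    [0,0,0.1],
    [0,0,0.05],
    [0,0,0],
    [0,0,0],
  ],
  twist=[0,0,0,0,0,0,0,0,0,0],
)

```text
time_s: 14.5
tool_pos: [0.5004, 0.3807, 0.0891]
tcp_rot: [0.0, 0.137, 0.991, 0.0]
force: [0.9, 0.9, -2.3]
finger_gap: 0.781
grip_force: 56.3
```

```bash
python3 - <<'E'
from h import *
shift(.5,.381,.046)
p,W=cloud("scene");pots(W,.095,.125)
E
```

```text
t 14.5 tcp [0.5004 0.3807 0.0891] yawY 74.2 gap 0.781 q6 0.93 F [ 0.9  0.9 -2.3] | units [0.005 0.001 0.431]
rim [517. 306.] [0.501  0.3791] r 0.0306 389
```

Emit:
play_rows(
  fingers=[1,1,1,1,1,1,1,1,1,1],
  xyz=[
    [0,0,0.05],
    [0,0,0.1],
    [0,0,0.1],
    [0,0,0.08],
    [0,0,0.05],
    [0,0,0.03],
    [0,0,0.02],
    [0,0,0],
    [0,0,0],
    [0,0,0],
  ],
  twist=[0,0,0,0,0,0,0,0,0,0],
)

```text
time_s: 15.55
tool_pos: [0.5003, 0.3806, 0.046]
tcp_rot: [0.0, 0.137, 0.991, 0.0]
force: [-0.8, -2.2, 4.9]
finger_gap: 0.778
grip_force: 56.7
```

Emit:
play_rows(
  fingers=[0.3,0,-0.4,-0.7,-1,-1,-1,-1,-1,-1],
  xyz=[
    [0,0,0],
    [0,0,0],
    [0,0,0],
    [0,0,0],
    [0,0,0],
    [0,0,0],
    [0,0,0],
    [0,0,-0.1],
    [0,0,-0.3],
    [0,0,-0.4],
  ],
  twist=[0,0,0,0,0,0,0,0,0,0],
)

```text
time_s: 16.55
tool_pos: [0.4992, 0.38, 0.125]
tcp_rot: [-0.001, 0.137, 0.991, -0.001]
force: [0.0, 0.5, 0.6]
finger_gap: 1.003
grip_force: 0.0
```

```bash
python3 - <<'E'
from h import *
p,W=cloud("wrist");cv2.imwrite("pics/w4.png",cv2.resize(p,(480,360))[:,:,::-1]);pots(W,.072,.09)
p,W=cloud("scene");print("scene");pots(W,.068,.09)
shift(.595,-.145,.2)
E
```

```text
rim [324. 276.] [0.5012 0.3824] r 0.0318 3701
rim [ 15. 369.] [0.5147 0.1671] r 0.023 927
scene
rim [195. 140.] [ 0.4515 -0.3823] r 0.0325 159
rim [240. 161.] [ 0.4535 -0.2541] r 0.0325 172
rim [288. 186.] [ 0.4592 -0.1236] r 0.0325 180
rim [243. 228.] [ 0.5956 -0.145 ] r 0.0326 201
rim [396. 264.] [0.5145 0.1576] r 0.0268 253
rim [511. 310.] [0.4999 0.379 ] r 0.0322 360
t 16.65 tcp [0.5019 0.382  0.1322] yawY 74.3 gap 1.002 q6 0.93 F [ 0.5 -0.6  0.9] | units [-2.33  -4.815 -0.7  ]
```

View pics/w4.png

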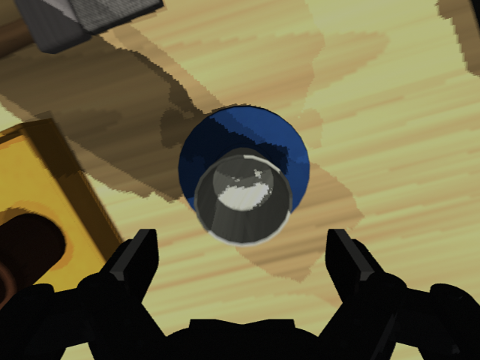

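First pot is seated in the well (its rim is at (243,200) in the 480-wide wrist view). Next is pot C at (.595,-.145).

Emit:
play_rows(
  fingers=[-1,-1,-1,-1,-1,-1,-1,-1,-1,-1],
  xyz=[
    [0,0,-0.2],
    [-0.1,-0.2,-0.2],
    [-0.17,-0.36,0],
    [-0.2,-0.42,0],
    [-0.2,-0.42,0],
    [-0.2,-0.42,0],
    [-0.2,-0.42,0],
    [-0.2,-0.42,0],
    [-0.2,-0.42,0],
    [-0.2,-0.42,0],
  ],
  twist=[0,0,0,0,0,0,0,0,0,0],
)

```text
time_s: 17.65
tool_pos: [0.5659, -0.0035, 0.1661]
tcp_rot: [0.001, 0.137, 0.991, 0.0]
force: [1.2, 0.3, 0.1]
finger_gap: 1.0
grip_force: 0.0
```

Emit:
play_rows(
  fingers=[-1,-1,-1,-1,-1,-1,-1,-1,-1,-1],
  xyz=[
    [-0.2,-0.42,0],
    [-0.2,-0.42,0],
    [-0.17,-0.33,0],
    [-0.09,-0.15,0.1],
    [0,0,0.1],
    [0,0,0],
    [0,0,0],
    [0,0,0],
    [0,0,0],
    [0,0,0],
  ],
  twist=[0,0,0,0,0,0,0,0,0,0],
)

```text
time_s: 18.65
tool_pos: [0.5937, -0.146, 0.1458]
tcp_rot: [0.0, 0.137, 0.991, -0.0]
force: [0.6, 0.0, -1.5]
finger_gap: 1.003
grip_force: 0.0
```

```bash
python3 - <<'E'
from h import *
p,W=cloud("wrist");pots(W);shift(.595,-.1447,.040)
E
```

```text
rim [72. 80.] [ 0.4536 -0.253 ] r 0.0323 1728
rim [292.  36.] [ 0.4602 -0.1237] r 0.0319 1090
rim [325. 255.] [ 0.5946 -0.1451] r 0.0323 1937
t 18.7 tcp [ 0.5936 -0.1461  0.1457] yawY 74.3 gap 1.002 q6 0.03 F [-0.6 -0.3  0. ] | units [-0.009  0.017  1.057]
```

Emit:
play_rows(
  fingers=[-1,-1,-1,-1,-1,-1,-1,-1,-1,-1],
  xyz=[
    [-0.01,0.02,0.1],
    [0,0,0.2],
    [0,0,0.2],
    [0,0,0.2],
    [0,0,0.18],
    [0,0,0.12],
    [0,0,0.06],
    [0,0,0],
    [0,0,0],
    [0,0,0],
  ],
  twist=[0,0,0,0,0,0,0,0,0,0],
)

```text
time_s: 19.7
tool_pos: [0.5956, -0.1451, 0.0403]
tcp_rot: [0.001, 0.137, 0.991, -0.0]
force: [0.7, -0.4, 0.5]
finger_gap: 0.998
grip_force: 0.0
```

Emit:
play_rows(
  fingers=[1,1,1,1,1,1,1,1,1,1],
  xyz=[
    [0,0,0],
    [0,0,0],
    [0,0,0],
    [0,0,0],
    [0,0,0],
    [0,0,0],
    [0,0,0],
    [0,0,0],
    [0,0,0],
    [0,0,0],
  ],
  twist=[0,0,0,0,0,0,0,0,0,0],
)

```text
time_s: 20.7
tool_pos: [0.5957, -0.145, 0.041]
tcp_rot: [0.001, 0.137, 0.991, -0.0]
force: [-1.9, 0.9, 6.6]
finger_gap: 0.78
grip_force: 54.5
```

Emit:
play_rows(
  fingers=[1,1,1,1,1,1,1,1,1,1],
  xyz=[
    [0,0,-0.05],
    [0,0,-0.1],
    [0,0,-0.2],
    [0,0,-0.25],
    [0,0,-0.25],
    [0,0,-0.25],
    [0,0,-0.2],
    [0,0,-0.1],
    [0,0,0],
    [0,0,0],
  ],
  twist=[0,0,0,0,0,0,0,0,0,0],
)

```text
time_s: 21.7
tool_pos: [0.5948, -0.1448, 0.1784]
tcp_rot: [-0.0, 0.137, 0.991, 0.0]
force: [1.1, 0.1, -1.5]
finger_gap: 0.775
grip_force: 56.1
```

Emit:
play_rows(
  fingers=[1,1,1,1,1,1,1,1,1,1],
  xyz=[
    [0.09,0.2,0],
    [0.16,0.34,0],
    [0.2,0.41,0],
    [0.2,0.41,0],
    [0.2,0.41,0],
    [0.2,0.41,0],
    [0.2,0.41,0],
    [0.2,0.41,0],
    [0.2,0.41,0],
    [0.2,0.41,0],
  ],
  twist=[0,0,0,0,0,0,0,0,0,0],
)

```text
time_s: 22.7
tool_pos: [0.5195, 0.2745, 0.1778]
tcp_rot: [-0.001, 0.137, 0.991, -0.001]
force: [1.2, 0.3, -1.0]
finger_gap: 0.781
grip_force: 56.2
```

```bash
python3 - <<'E'
from h import *
shift(.5,.381,.17)
E
```

```text
t 22.7 tcp [0.5195 0.2745 0.1778] yawY 74.3 gap 0.781 q6 0.76 F [ 1.2  0.3 -1. ] | units [0.476 0.973 0.077]
```

Emit:
play_rows(
  fingers=[1,1,1,1,1,1,1,1,1,1],
  xyz=[
    [0.18,0.38,0],
    [0.15,0.3,0],
    [0.1,0.2,0],
    [0.05,0.1,0.1],
    [0,0,0.1],
    [0,0,0.1],
    [0,0,0.05],
    [0,0,0],
    [0,0,0],
    [0,0,0],
  ],
  twist=[0,0,0,0,0,0,0,0,0,0],
)

```text
time_s: 23.7
tool_pos: [0.5014, 0.3801, 0.145]
tcp_rot: [0.0, 0.137, 0.991, 0.0]
force: [-0.9, 0.2, -0.7]
finger_gap: 0.776
grip_force: 56.3
```

```bash
python3 - <<'E'
from h import *
shift(.5,.381,.077)
p,W=cloud("scene");pots(W,.165,.19);pots(W,.14,.19)
E
```

```text
t 23.7 tcp [0.5014 0.3801 0.145 ] yawY 74.2 gap 0.776 q6 0.92 F [-0.9  0.2 -0.7] | units [0.016 0.005 0.68 ]
rim [531. 292.] [0.5022 0.3785] r 0.0316 330
rim [529. 293.] [0.5027 0.3784] r 0.0306 606
```

Emit:
play_rows(
  fingers=[1,1,1,1,1,1,1,1,1,1],
  xyz=[
    [0.01,0,0.08],
    [0,0,0.15],
    [0,0,0.15],
    [0,0,0.12],
    [0,0,0.08],
    [0,0,0.05],
    [0,0,0.03],
    [0,0,0.02],
    [0,0,0],
    [0,0,0],
  ],
  twist=[0,0,0,0,0,0,0,0,0,0],
)

```text
time_s: 24.75
tool_pos: [0.5003, 0.3808, 0.077]
tcp_rot: [0.0, 0.137, 0.991, 0.0]
force: [-0.6, -0.2, 2.4]
finger_gap: 0.78
grip_force: 56.5
```

Emit:
play_rows(
  fingers=[0.3,0,-0.4,-0.7,-1,-1,-1,-1,-1,-1],
  xyz=[
    [0,0,0],
    [0,0,0],
    [0,0,0],
    [0,0,0],
    [0,0,0],
    [0,0,0],
    [0,0,0],
    [0,0,-0.1],
    [0,0,-0.3],
    [0,0,-0.4],
  ],
  twist=[0,0,0,0,0,0,0,0,0,0],
)

```text
time_s: 25.75
tool_pos: [0.4992, 0.38, 0.156]
tcp_rot: [-0.001, 0.137, 0.991, -0.001]
force: [0.6, -0.1, -0.6]
finger_gap: 1.001
grip_force: 0.0
```

```bash
python3 - <<'E'
from h import *
p,W=cloud("scene");print("scene");pots(W,.068,.084);pots(W,.102,.118)
shift(.459,-.1235,.16)
E
```

```text
scene
rim [195. 140.] [ 0.4513 -0.3826] r 0.0324 163
rim [240. 161.] [ 0.453  -0.2541] r 0.0327 155
rim [288. 186.] [ 0.4591 -0.1234] r 0.0325 193
rim [396. 264.] [0.5142 0.1576] r 0.0269 266
rim [510. 311.] [0.5025 0.3783] r 0.0297 263
rim [518. 304.] [0.5003 0.3795] r 0.0324 331
t 25.8 tcp [0.501  0.3814 0.1649] yawY 74.3 gap 1.001 q6 0.93 F [-1.7 -2.1  5.8] | units [-0.965 -4.973  0.025]
```

Emit:
play_rows(
  fingers=[-1,-1,-1,-1,-1,-1,-1,-1,-1,-1],
  xyz=[
    [0,0,-0.1],
    [-0.04,-0.22,0],
    [-0.07,-0.36,0],
    [-0.09,-0.45,0],
    [-0.09,-0.45,0],
    [-0.09,-0.45,0],
    [-0.09,-0.45,0],
    [-0.09,-0.45,0],
    [-0.09,-0.45,0],
    [-0.09,-0.45,0],
  ],
  twist=[0,0,0,0,0,0,0,0,0,0],
)

```text
time_s: 26.8
tool_pos: [0.4693, -0.0002, 0.1662]
tcp_rot: [-0.0, 0.137, 0.991, -0.0]
force: [1.1, -0.1, 0.5]
finger_gap: 0.998
grip_force: 0.0
```

Emit:
play_rows(
  fingers=[-1,-1,-1,-1,-1,-1,-1,-1,-1,-1],
  xyz=[
    [-0.09,-0.45,0],
    [-0.08,-0.42,0],
    [-0.05,-0.25,0.1],
    [-0.02,-0.12,0.1],
    [0,0,0.1],
    [0,0,0],
    [0,0,0],
    [0,0,0],
    [0,0,0],
    [0,0,0],
  ],
  twist=[0,0,0,0,0,0,0,0,0,0],
)

```text
time_s: 27.8
tool_pos: [0.4598, -0.1239, 0.1367]
tcp_rot: [0.0, 0.137, 0.991, -0.0]
force: [-0.2, -0.6, 0.6]
finger_gap: 1.0
grip_force: 0.0
```

```bash
python3 - <<'E'
from h import *
p,W=cloud("wrist");pots(W);shift(.459,-.1235,.040)
E
```

```text
rim [324. 257.] [ 0.4581 -0.1232] r 0.0323 2159
rim [103. 300.] [ 0.4523 -0.2531] r 0.0325 2545
t 27.85 tcp [ 0.4597 -0.1241  0.1366] yawY 74.3 gap 1.0 q6 0.01 F [0.2 0.1 0.6] | units [0.009 0.004 0.966]
```

Emit:
play_rows(
  fingers=[-1,-1,-1,-1,-1,-1,-1,-1,-1,-1],
  xyz=[
    [0.01,0,0.1],
    [0,0,0.2],
    [0,0,0.2],
    [0,0,0.2],
    [0,0,0.15],
    [0,0,0.08],
    [0,0,0.03],
    [0,0,0],
    [0,0,0],
    [0,0,0],
  ],
  twist=[0,0,0,0,0,0,0,0,0,0],
)

```text
time_s: 28.85
tool_pos: [0.459, -0.1242, 0.0411]
tcp_rot: [0.001, 0.137, 0.991, -0.0]
force: [0.1, -0.4, 0.2]
finger_gap: 0.998
grip_force: 0.0
```

Emit:
play_rows(
  fingers=[1,1,1,1,1,1,1,1,1,1],
  xyz=[
    [0,0,0],
    [0,0,0],
    [0,0,0],
    [0,0,0],
    [0,0,0],
    [0,0,0],
    [0,0,0],
    [0,0,0],
    [0,0,0],
    [0,0,0],
  ],
  twist=[0,0,0,0,0,0,0,0,0,0],
)

```text
time_s: 29.85
tool_pos: [0.4593, -0.1242, 0.0416]
tcp_rot: [0.001, 0.137, 0.991, -0.0]
force: [-1.5, 0.9, 8.0]
finger_gap: 0.781
grip_force: 54.0
```

Emit:
play_rows(
  fingers=[1,1,1,1,1,1,1,1,1,1],
  xyz=[
    [0,0,-0.05],
    [0,0,-0.1],
    [0,0,-0.2],
    [0,0,-0.25],
    [0,0,-0.25],
    [0,0,-0.25],
    [0,0,-0.25],
    [0,0,-0.2],
    [0,0,-0.1],
    [0,0,0],
  ],
  twist=[0,0,0,0,0,0,0,0,0,0],
)

```text
time_s: 30.85
tool_pos: [0.459, -0.1242, 0.2066]
tcp_rot: [0.001, 0.137, 0.991, -0.0]
force: [-0.0, 0.5, -1.2]
finger_gap: 0.773
grip_force: 56.2
```

Emit:
play_rows(
  fingers=[1,1,1,1,1,1,1,1,1,1],
  xyz=[
    [0.04,0.2,0],
    [0.07,0.36,0],
    [0.08,0.43,0],
    [0.08,0.43,0],
    [0.08,0.43,0],
    [0.08,0.43,0],
    [0.08,0.43,0],
    [0.08,0.43,0],
    [0.08,0.43,0],
    [0.08,0.43,0],
  ],
  twist=[0,0,0,0,0,0,0,0,0,0],
)

```text
time_s: 31.85
tool_pos: [0.4943, 0.2829, 0.2038]
tcp_rot: [-0.001, 0.137, 0.991, -0.001]
force: [-0.0, -0.9, -1.9]
finger_gap: 0.78
grip_force: 56.3
```

```bash
python3 - <<'E'
from h import *
shift(.5,.381,.17)
E
```

```text
t 31.85 tcp [0.4943 0.2829 0.2038] yawY 74.3 gap 0.78 q6 0.79 F [-0.  -0.9 -1.9] | units [0.211 0.96  0.337]
```

Emit:
play_rows(
  fingers=[1,1,1,1,1,1,1,1,1,1],
  xyz=[
    [0.09,0.38,0],
    [0.07,0.3,0],
    [0.04,0.2,0],
    [0.02,0.1,0],
    [0,0,0.1],
    [0,0,0.1],
    [0,0,0.1],
    [0,0,0],
    [0,0,0],
    [0,0,0],
  ],
  twist=[0,0,0,0,0,0,0,0,0,0],
)

```text
time_s: 32.85
tool_pos: [0.5005, 0.3812, 0.1759]
tcp_rot: [0.0, 0.137, 0.991, 0.0]
force: [0.4, -0.5, -1.1]
finger_gap: 0.774
grip_force: 56.4
```

```bash
python3 - <<'E'
from h import *
shift(.5,.381,.1076)
p,W=cloud("scene");pots(W,.195,.225)
E
```

```text
t 32.85 tcp [0.5005 0.3812 0.1759] yawY 74.2 gap 0.774 q6 0.93 F [ 0.4 -0.5 -1.1] | units [ 0.005 -0.004  0.683]
rim [540. 283.] [0.5012 0.3798] r 0.0317 410
```

Emit:
play_rows(
  fingers=[1,1,1,1,1,1,1,1,1,1],
  xyz=[
    [0,0,0.08],
    [0,0,0.15],
    [0,0,0.15],
    [0,0,0.12],
    [0,0,0.08],
    [0,0,0.05],
    [0,0,0.03],
    [0,0,0.02],
    [0,0,0],
    [0,0,0],
  ],
  twist=[0,0,0,0,0,0,0,0,0,0],
)

```text
time_s: 33.9
tool_pos: [0.5005, 0.3814, 0.1079]
tcp_rot: [0.0, 0.137, 0.991, 0.0]
force: [-0.7, -3.6, 1.7]
finger_gap: 0.779
grip_force: 56.6
```

Emit:
play_rows(
  fingers=[0.3,0,-0.4,-0.7,-1,-1,-1,-1,-1,-1],
  xyz=[
    [0,0,0],
    [0,0,0],
    [0,0,0],
    [0,0,0],
    [0,0,0],
    [0,0,0],
    [0,0,0],
    [0,0,-0.1],
    [0,0,-0.3],
    [0,0,-0.4],
  ],
  twist=[0,0,0,0,0,0,0,0,0,0],
)

```text
time_s: 34.9
tool_pos: [0.4996, 0.3811, 0.1871]
tcp_rot: [-0.001, 0.137, 0.991, -0.001]
force: [0.6, -0.1, 1.3]
finger_gap: 1.001
grip_force: 0.0
```

```bash
python3 - <<'E'
from h import *
p,W=cloud("scene");print("scene");pots(W,.068,.084);pots(W,.132,.148)
shift(.453,-.2537,.16)
E
```

```text
scene
rim [195. 140.] [ 0.4518 -0.3826] r 0.0325 158
rim [240. 161.] [ 0.4533 -0.2539] r 0.0325 158
rim [396. 264.] [0.5147 0.1574] r 0.0266 244
rim [504. 318.] [0.4992 0.3796] r 0.0328 155
rim [526. 297.] [0.5003 0.3802] r 0.0323 349
t 34.95 tcp [0.5011 0.3822 0.1959] yawY 74.3 gap 1.002 q6 0.93 F [-1.6 -1.6  5.5] | units [-1.261 -6.253  0.327]
```

Emit:
play_rows(
  fingers=[-1,-1,-1,-1,-1,-1,-1,-1,-1,-1],
  xyz=[
    [0,0,-0.1],
    [-0.04,-0.22,0],
    [-0.08,-0.36,0],
    [-0.09,-0.45,0],
    [-0.09,-0.45,0],
    [-0.09,-0.45,0],
    [-0.09,-0.45,0],
    [-0.09,-0.45,0],
    [-0.09,-0.45,0],
    [-0.09,-0.45,0],
  ],
  twist=[0,0,0,0,0,0,0,0,0,0],
)

```text
time_s: 35.95
tool_pos: [0.4706, 0.0005, 0.1973]
tcp_rot: [-0.0, 0.137, 0.991, 0.0]
force: [0.2, 0.0, 0.3]
finger_gap: 0.999
grip_force: 0.0
```

Emit:
play_rows(
  fingers=[-1,-1,-1,-1,-1,-1,-1,-1,-1,-1],
  xyz=[
    [-0.09,-0.45,0],
    [-0.09,-0.45,0],
    [-0.09,-0.45,0.1],
    [-0.09,-0.45,0.1],
    [-0.08,-0.38,0.1],
    [-0.06,-0.22,0.1],
    [-0.01,-0.1,0.1],
    [0,0,0],
    [0,0,0],
    [0,0,0],
  ],
  twist=[0,0,0,0,0,0,0,0,0,0],
)

```text
time_s: 36.95
tool_pos: [0.4529, -0.2513, 0.148]
tcp_rot: [0.0, 0.136, 0.991, -0.0]
force: [-0.5, -0.6, 0.1]
finger_gap: 1.002
grip_force: 0.0
```

```bash
python3 - <<'E'
from h import *
p,W=cloud("wrist");pots(W);shift(.453,-.2537,.040)
E
```

```text
rim [318. 253.] [ 0.4522 -0.2538] r 0.0323 1918
rim [113. 297.] [ 0.4508 -0.3815] r 0.0325 2171
t 37.0 tcp [ 0.453  -0.2513  0.1481] yawY 74.3 gap 1.0 q6 -0.23 F [-0.1  0.5 -0.7] | units [-0.005 -0.023  1.081]
```

Emit:
play_rows(
  fingers=[-1,-1,-1,-1,-1,-1,-1,-1,-1,-1],
  xyz=[
    [0,-0.02,0.1],
    [0,0,0.2],
    [0,0,0.25],
    [0,0,0.22],
    [0,0,0.17],
    [0,0,0.1],
    [0,0,0.03],
    [0,0,0],
    [0,0,0],
    [0,0,0],
  ],
  twist=[0,0,0,0,0,0,0,0,0,0],
)

```text
time_s: 38.0
tool_pos: [0.4525, -0.2544, 0.0412]
tcp_rot: [0.001, 0.137, 0.991, -0.0]
force: [-0.5, 0.3, 0.3]
finger_gap: 1.003
grip_force: 0.0
```

Emit:
play_rows(
  fingers=[1,1,1,1,1,1,1,1,1,1],
  xyz=[
    [0,0,0],
    [0,0,0],
    [0,0,0],
    [0,0,0],
    [0,0,0],
    [0,0,0],
    [0,0,0],
    [0,0,0],
    [0,0,0],
    [0,0,0],
  ],
  twist=[0,0,0,0,0,0,0,0,0,0],
)

```text
time_s: 39.0
tool_pos: [0.4524, -0.2544, 0.0413]
tcp_rot: [0.001, 0.137, 0.991, -0.0]
force: [-0.3, 1.5, 5.1]
finger_gap: 0.765
grip_force: 55.4
```

Emit:
play_rows(
  fingers=[1,1,1,1,1,1,1,1,1,1],
  xyz=[
    [0,0,-0.05],
    [0,0,-0.1],
    [0,0,-0.2],
    [0,0,-0.3],
    [0,0,-0.35],
    [0,0,-0.35],
    [0,0,-0.3],
    [0,0,-0.2],
    [0,0,-0.1],
    [0,0,-0.05],
  ],
  twist=[0,0,0,0,0,0,0,0,0,0],
)

```text
time_s: 40.0
tool_pos: [0.4521, -0.2543, 0.2412]
tcp_rot: [0.0, 0.137, 0.991, -0.0]
force: [-0.6, -0.4, -3.0]
finger_gap: 0.763
grip_force: 56.3
```

Emit:
play_rows(
  fingers=[1,1,1,1,1,1,1,1,1,1],
  xyz=[
    [0.04,0.2,0],
    [0.07,0.36,0],
    [0.09,0.44,0],
    [0.09,0.44,0],
    [0.09,0.44,0],
    [0.09,0.44,0],
    [0.09,0.44,0],
    [0.09,0.44,0],
    [0.09,0.44,0],
    [0.09,0.44,0],
  ],
  twist=[0,0,0,0,0,0,0,0,0,0],
)

```text
time_s: 41.0
tool_pos: [0.4822, 0.1628, 0.2393]
tcp_rot: [-0.001, 0.137, 0.991, -0.0]
force: [1.5, -0.6, -2.3]
finger_gap: 0.761
grip_force: 56.4
```

```bash
python3 - <<'E'
from h import *
shift(.5,.381,.23)
E
```

```text
t 41.0 tcp [0.4822 0.1628 0.2393] yawY 74.3 gap 0.761 q6 0.6 F [ 1.5 -0.6 -2.3] | units [0.421 2.149 0.091]
```

Emit:
play_rows(
  fingers=[1,1,1,1,1,1,1,1,1,1],
  xyz=[
    [0.08,0.43,0],
    [0.08,0.43,0],
    [0.08,0.42,0],
    [0.08,0.4,0],
    [0.06,0.27,0],
    [0.04,0.15,0],
    [0.01,0.05,0],
    [0,0,0],
    [0,0,0],
    [0,0,0],
  ],
  twist=[0,0,0,0,0,0,0,0,0,0],
)

```text
time_s: 42.0
tool_pos: [0.5, 0.3784, 0.2408]
tcp_rot: [0.0, 0.138, 0.99, 0.0]
force: [0.2, -1.0, -1.3]
finger_gap: 0.764
grip_force: 56.5
```

```bash
python3 - <<'E'
from h import *
shift(.5,.381,.1373)
p,W=cloud("scene");pots(W,.26,.29);pots(W,.255,.285);pots(W,.132,.148)
m=np.hypot(W[...,0]-.5,W[...,1]-.381)<.034; print(np.nanpercentile(W[m][:,2],[50,90,95,99]))
p,W=cloud("wrist");cv2.imwrite("pics/w5.png",cv2.resize(p,(480,360))[:,:,::-1]);pots(W,.26,.285);pots(W,.132,.148)
E
```

```text
t 42.0 tcp [0.5    0.3784 0.2408] yawY 74.2 gap 0.764 q6 0.92 F [ 0.2 -1.  -1.3] | units [0.007 0.025 1.035]
rim [559. 261.] [0.501  0.3771] r 0.0319 620
rim [558. 262.] [0.5011 0.3771] r 0.0316 737
rim [523. 300.] [0.5004 0.3801] r 0.0323 277
[0.23807291 0.36343988 0.42043424 0.48593201]
rim [323. 355.] [0.4989 0.3787] r 0.0322 9932
rim [329. 214.] [0.4989 0.3818] r 0.032 876
```

View pics/w5.png

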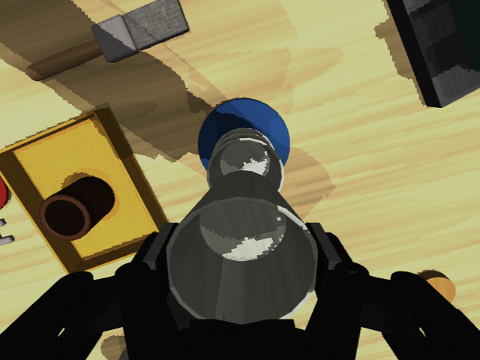

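Pot held level over the stack (rim at (243,265), stack at (247,160)). I lower it.

Emit:
play_rows(
  fingers=[1,1,1,1,1,1,1,1,1,1],
  xyz=[
    [0,0.02,0.08],
    [0,0,0.2],
    [0,0,0.2],
    [0,0,0.2],
    [0,0,0.15],
    [0,0,0.1],
    [0,0,0.05],
    [0,0,0.03],
    [0,0,0.02],
    [0,0,0],
  ],
  twist=[0,0,0,0,0,0,0,0,0,0],
)

```text
time_s: 43.1
tool_pos: [0.5005, 0.3817, 0.138]
tcp_rot: [0.0, 0.137, 0.991, 0.0]
force: [-0.8, -1.0, -0.7]
finger_gap: 0.762
grip_force: 56.5
```

Emit:
play_rows(
  fingers=[1,0.3,0,-0.4,-0.7,-1,-1,-1,-1,-1],
  xyz=[
    [0,0,0],
    [0,0,0],
    [0,0,0],
    [0,0,0],
    [0,0,0],
    [0,0,0],
    [0,0,0],
    [0,0,-0.1],
    [0,0,-0.3],
    [0,0,-0.4],
  ],
  twist=[0,0,0,0,0,0,0,0,0,0],
)

```text
time_s: 44.1
tool_pos: [0.4996, 0.381, 0.2171]
tcp_rot: [-0.001, 0.137, 0.991, -0.001]
force: [0.8, 0.3, 1.3]
finger_gap: 0.999
grip_force: 0.0
```

```bash
python3 - <<'E'
from h import *
p,W=cloud("scene");print("scene");pots(W,.068,.084);pots(W,.162,.178)
shift(.451,-.382,.16)
E
```

```text
scene
rim [195. 140.] [ 0.4516 -0.3823] r 0.0326 162
rim [396. 264.] [0.5144 0.1575] r 0.0269 235
rim [504. 317.] [0.5002 0.3792] r 0.032 155
rim [533. 289.] [0.5003 0.3798] r 0.0324 423
t 44.15 tcp [0.5009 0.3819 0.2258] yawY 74.3 gap 0.999 q6 0.93 F [-2.3 -1.7  4.9] | units [-1.591 -7.492  0.622]
```

Emit:
play_rows(
  fingers=[-1,-1,-1,-1,-1,-1,-1,-1,-1,-1],
  xyz=[
    [0,0,-0.1],
    [-0.05,-0.22,0],
    [-0.08,-0.36,0],
    [-0.1,-0.47,0],
    [-0.1,-0.47,0],
    [-0.1,-0.47,0],
    [-0.1,-0.47,0],
    [-0.1,-0.47,0],
    [-0.1,-0.47,0],
    [-0.1,-0.47,0],
  ],
  twist=[0,0,0,0,0,0,0,0,0,0],
)

```text
time_s: 45.15
tool_pos: [0.4744, -0.0152, 0.2271]
tcp_rot: [-0.0, 0.137, 0.991, -0.0]
force: [0.3, -0.3, -0.4]
finger_gap: 1.003
grip_force: 0.0
```

Emit:
play_rows(
  fingers=[-1,-1,-1,-1,-1,-1,-1,-1,-1,-1],
  xyz=[
    [-0.1,-0.47,0],
    [-0.1,-0.47,0.1],
    [-0.1,-0.47,0.1],
    [-0.1,-0.47,0.1],
    [-0.1,-0.47,0.15],
    [-0.1,-0.47,0.15],
    [-0.08,-0.4,0.1],
    [-0.06,-0.3,0.1],
    [-0.02,-0.1,0],
    [0,0,0],
  ],
  twist=[0,0,0,0,0,0,0,0,0,0],
)

```text
time_s: 46.15
tool_pos: [0.4495, -0.3826, 0.1467]
tcp_rot: [-0.001, 0.138, 0.99, 0.0]
force: [-0.6, 0.5, 0.3]
finger_gap: 0.998
grip_force: 0.0
```

```bash
python3 - <<'E'
from h import *
p,W=cloud("wrist");pots(W);shift(.451,-.382,.040)
E
```

```text
rim [324. 256.] [ 0.4508 -0.3814] r 0.0323 2004
rim [ 59. 328.] [ 0.4531 -0.5873] r 0.0375 1941
t 46.2 tcp [ 0.4499 -0.3816  0.1473] yawY 74.2 gap 0.999 q6 -0.43 F [-0.  -0.2  0.4] | units [-1.200e-02 -1.000e-03  1.073e+00]
```

Emit:
play_rows(
  fingers=[-1,-1,-1,-1,-1,-1,-1,-1,-1,-1],
  xyz=[
    [-0.01,0,0.1],
    [0,0,0.2],
    [0,0,0.25],
    [0,0,0.22],
    [0,0,0.17],
    [0,0,0.09],
    [0,0,0.03],
    [0,0,0],
    [0,0,0],
    [0,0,0],
  ],
  twist=[0,0,0,0,0,0,0,0,0,0],
)

```text
time_s: 47.2
tool_pos: [0.4515, -0.3824, 0.0425]
tcp_rot: [0.001, 0.137, 0.991, -0.0]
force: [-0.5, 0.4, 0.2]
finger_gap: 1.009
grip_force: 0.0
```

Emit:
play_rows(
  fingers=[1,1,1,1,1,1,1,1,1,1],
  xyz=[
    [0,0,0],
    [0,0,0],
    [0,0,0],
    [0,0,0],
    [0,0,0],
    [0,0,0],
    [0,0,0],
    [0,0,0],
    [0,0,0],
    [0,0,0],
  ],
  twist=[0,0,0,0,0,0,0,0,0,0],
)

```text
time_s: 48.2
tool_pos: [0.4515, -0.3824, 0.043]
tcp_rot: [0.001, 0.137, 0.991, -0.0]
force: [-1.0, 3.0, 8.6]
finger_gap: 0.78
grip_force: 54.2
```

Emit:
play_rows(
  fingers=[1,1,1,1,1,1,1,1,1,1],
  xyz=[
    [0,0,-0.05],
    [0,0,-0.1],
    [0,0,-0.25],
    [0,0,-0.35],
    [0,0,-0.4],
    [0,0,-0.4],
    [0,0,-0.35],
    [0,0,-0.25],
    [0,0,-0.15],
    [0,0,-0.05],
  ],
  twist=[0,0,0,0,0,0,0,0,0,0],
)

```text
time_s: 49.2
tool_pos: [0.4514, -0.3824, 0.2789]
tcp_rot: [0.001, 0.137, 0.991, -0.001]
force: [0.2, -0.4, -2.3]
finger_gap: 0.782
grip_force: 56.3
```

Emit:
play_rows(
  fingers=[1,1,1,1,1,1,1,1,1,1],
  xyz=[
    [0.04,0.2,0],
    [0.07,0.36,0],
    [0.09,0.44,0],
    [0.09,0.44,0],
    [0.09,0.44,0],
    [0.09,0.44,0],
    [0.09,0.44,0],
    [0.09,0.44,0],
    [0.09,0.44,0],
    [0.09,0.44,0],
  ],
  twist=[0,0,0,0,0,0,0,0,0,0],
)

```text
time_s: 50.2
tool_pos: [0.4814, 0.0349, 0.276]
tcp_rot: [-0.0, 0.137, 0.991, -0.0]
force: [1.8, -0.5, -1.9]
finger_gap: 0.781
grip_force: 56.4
```

```bash
python3 - <<'E'
from h import *
shift(.5,.381,.23)
E
```

```text
t 50.2 tcp [0.4814 0.0349 0.276 ] yawY 74.2 gap 0.781 q6 0.35 F [ 1.8 -0.5 -1.9] | units [0.761 3.382 0.46 ]
```

Emit:
play_rows(
  fingers=[1,1,1,1,1,1,1,1,1,1],
  xyz=[
    [0.1,0.44,0],
    [0.1,0.44,0],
    [0.1,0.44,0],
    [0.1,0.44,0],
    [0.1,0.44,0],
    [0.09,0.44,0],
    [0.08,0.38,0],
    [0.06,0.26,0],
    [0.03,0.1,0],
    [0,0,0],
  ],
  twist=[0,0,0,0,0,0,0,0,0,0],
)

```text
time_s: 51.2
tool_pos: [0.5001, 0.3799, 0.2752]
tcp_rot: [-0.001, 0.136, 0.991, -0.001]
force: [0.7, -0.8, -1.1]
finger_gap: 0.784
grip_force: 56.5
```

```bash
python3 - <<'E'
from h import *
shift(.5,.381,.169)
p,W=cloud("scene");pots(W,.295,.33);pots(W,.162,.178)
p,W=cloud("wrist");pots(W,.295,.325)
E
```

```text
t 51.2 tcp [0.5001 0.3799 0.2752] yawY 74.3 gap 0.784 q6 0.92 F [ 0.7 -0.8 -1.1] | units [0.003 0.012 1.062]
rim [573. 249.] [0.5004 0.3788] r 0.0322 681
rim [532. 291.] [0.5003 0.3798] r 0.0322 350
rim [323. 354.] [0.4988 0.3784] r 0.0325 9010
```

Emit:
play_rows(
  fingers=[1,1,1,1,1,1,1,1,1,1],
  xyz=[
    [0,0.01,0.1],
    [0,0,0.2],
    [0,0,0.2],
    [0,0,0.2],
    [0,0,0.15],
    [0,0,0.1],
    [0,0,0.05],
    [0,0,0.04],
    [0,0,0.02],
    [0,0,0],
  ],
  twist=[0,0,0,0,0,0,0,0,0,0],
)

```text
time_s: 52.3
tool_pos: [0.501, 0.3802, 0.1711]
tcp_rot: [0.0, 0.137, 0.991, 0.0]
force: [0.3, 0.6, -1.1]
finger_gap: 0.778
grip_force: 56.6
```

Emit:
play_rows(
  fingers=[1,0.3,0,-0.4,-0.7,-1,-1,-1,-1,-1],
  xyz=[
    [0,0,0],
    [0,0,0],
    [0,0,0],
    [0,0,0],
    [0,0,0],
    [0,0,0],
    [0,0,0],
    [0,0,-0.1],
    [0,0,-0.3],
    [0,0,-0.4],
  ],
  twist=[0,0,0,0,0,0,0,0,0,0],
)

```text
time_s: 53.3
tool_pos: [0.5001, 0.3795, 0.2503]
tcp_rot: [-0.001, 0.137, 0.991, -0.001]
force: [0.9, 0.3, 0.0]
finger_gap: 1.0
grip_force: 0.0
```

```bash
cat > lid.py <<'E'
from h import *
for n in ["scene","side"]:
    p,W=cloud(n);c=robot.get_calibration(n)
    if n=="scene": cv2.imwrite("pics/s5_%d.png"%(robot.observe()["time_s"]*100),p[:,:,::-1])
    pots(W,.192,.208);pots(W,.068,.084)
    h=cv2.cvtColor(p,cv2.COLOR_RGB2HSV)
    near=(np.hypot(W[...,0]-.457,W[...,1]-.017)<.11)
    red=((h[...,0]<6)|(h[...,0]>174))&(h[...,1]>140)&(h[...,2]>50)&near&(W[...,2]<.03)
    cn=np.vstack([k[:,0] for k in cv2.findContours(red.astype(np.uint8),0,1)[0] if len(k)>20]);Q=cast(cn,.012,c)
    print(n,"lid",rfit(Q,6))
    k=near&(W[...,2]>.043)&(W[...,2]<.056)&(h[...,2]<70); print("  knob",np.nanmean(W[k],0).round(4),k.sum())
E
python3 lid.py; python3 -c "
from h import *
shift(.457,.017,.25)"; ls pics
```

```text
rim [541. 281.] [0.5008 0.3795] r 0.0322 485
rim [396. 264.] [0.5145 0.1575] r 0.0268 253
rim [504. 317.] [0.4994 0.3794] r 0.0326 160
scene lid (array([0.45717309, 0.01556219]), np.float64(0.03686924510622969), 71)
  knob [0.4586 0.016  0.0502] 85
rim [192. 237.] [0.4997 0.3808] r 0.0322 269
rim [273. 246.] [0.51 0.16] r 0.0269 120
rim [200. 292.] [0.4995 0.3802] r 0.0323 120
t 53.4 tcp [0.5017 0.3806 0.257 ] yawY 74.3 gap 0.999 q6 0.92 F [ 0.3 -0.2  0.1] | units [-0.556 -3.622  0.05 ]
lids.png
s2.png
s5_5335.png
scene0.npz
scene0.png
side0.npz
side0.png
w1.png
w2.png
w3.png
w4.png
w5.pngTraceback (most recent call last):
  File "lid.py", line 9, in <module>
    cn=np.vstack([k[:,0] for k in cv2.findContours(red.astype(np.uint8),0,1)[0] if len(k)>20]);Q=cast(cn,.012,c)
    return _nx.concatenate(arrs, 0, dtype=dtype, casting=casting)
           ~~~~~~~~~~~~~~~^^^^^^^^^^^^^^^^^^^^^^^^^^^^^^^^^^^^^^^
ValueError: need at least one array to concatenate
```

View pics/s5_5335.png

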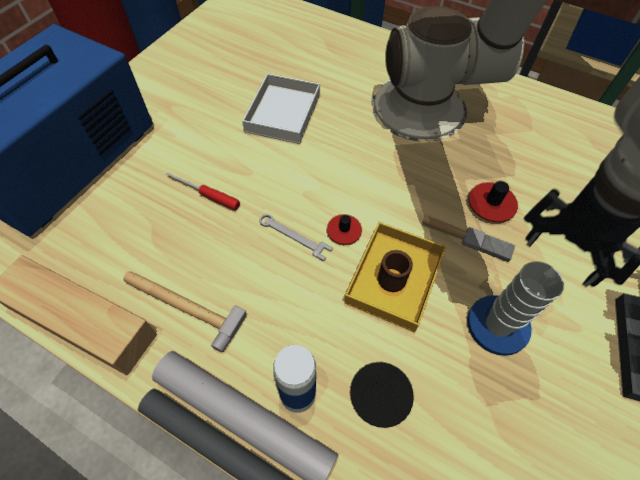

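Emit:
play_rows(
  fingers=[-1,-1,-1,-1,-1,-1,-1,-1,-1,-1],
  xyz=[
    [0,0,-0.1],
    [-0.03,-0.2,0],
    [-0.06,-0.4,0],
    [-0.07,-0.45,0],
    [-0.07,-0.45,0],
    [-0.07,-0.45,0.1],
    [-0.07,-0.45,0.2],
    [-0.07,-0.45,0.2],
    [-0.06,-0.4,0.2],
    [-0.06,-0.36,0.2],
  ],
  twist=[0,0,0,0,0,0,0,0,0,0],
)

```text
time_s: 54.4
tool_pos: [0.4558, 0.0156, 0.1697]
tcp_rot: [-0.0, 0.137, 0.991, -0.0]
force: [0.2, 0.8, -0.0]
finger_gap: 1.0
grip_force: 0.0
```

```bash
python3 - <<'E'
from h import *
shift(.458,.016,.014)
p,W=cloud("wrist");c=robot.get_calibration("wrist");cv2.imwrite("pics/w6.png",cv2.resize(p,(480,360))[:,:,::-1])
h=cv2.cvtColor(p,cv2.COLOR_RGB2HSV)
near=(np.hypot(W[...,0]-.457,W[...,1]-.017)<.11)
red=((h[...,0]<6)|(h[...,0]>174))&(h[...,1]>140)&near
cn=max(cv2.findContours(red.astype(np.uint8),0,1)[0],key=len)[:,0]
print(rfit(cast(cn,.012,c),6))
k=(np.hypot(W[...,0]-.457,W[...,1]-.017)<.05)&(W[...,2]>.045)&(W[...,2]<.056)&(h[...,1]<140); print("  knob",np.nanmean(W[k],0).round(4),k.sum())
E
```

```text
t 54.4 tcp [0.4558 0.0156 0.1697] yawY 74.2 gap 1.0 q6 0.31 F [ 0.2  0.8 -0. ] | units [-0.021  0.011  1.557]
(array([0.45196573, 0.00998072]), np.float64(0.036806147879885336), 263)
  knob [0.453  0.0107 0.046 ] 562
```

View pics/w6.png

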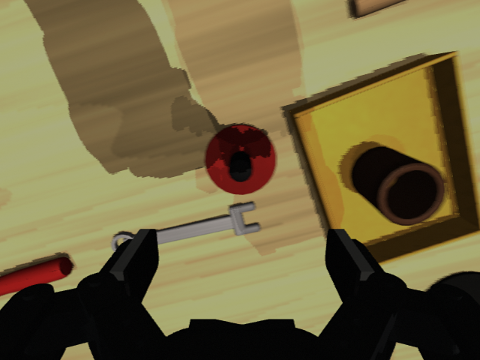

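Bench check: five pots in one straight stack at (515,310), lid at (345,230), other things untouched. The wrist view shows the lid at (240,160). I settle and remeasure before gripping.

Emit:
play_rows(
  fingers=[0,0,0,0,0,0,0,0,0,0],
  xyz=[
    [0,0,0.1],
    [0,0,0.2],
    [0,0,0.1],
    [0,0,0],
    [0,0,0],
    [0,0,0],
    [0,0,0],
    [0,0,0],
    [0,0,0],
    [0,0,0],
  ],
  twist=[0,0,0,0,0,0,0,0,0,0],
)

```text
time_s: 55.45
tool_pos: [0.4567, 0.0173, 0.1306]
tcp_rot: [0.0, 0.137, 0.991, 0.0]
force: [-0.1, -0.7, -0.7]
finger_gap: 0.497
grip_force: 0.0
```

```bash
cat > wl.py <<'E'
from h import *
d=np.array([.456,.014])
p,W=cloud("wrist");c=robot.get_calibration("wrist")
h=cv2.cvtColor(p,cv2.COLOR_RGB2HSV)
red=((h[...,0]<6)|(h[...,0]>174))&(h[...,1]>140)&(np.hypot(*(W[...,:2]-d).transpose(2,0,1))<.08)
cn=max(cv2.findContours(red.astype(np.uint8),0,1)[0],key=len)[:,0]
print("wrist flange",rfit(cast(cn,.012,c),6))
def knob(n,p,W):
    h=cv2.cvtColor(p,cv2.COLOR_RGB2HSV);k=(np.hypot(*(W[...,:2]-d).transpose(2,0,1))<.05)&(W[...,2]>.046)&(W[...,2]<.058)&(h[...,2]<90)
    q=W[k][:,:2].astype(np.float32);print(n,"knob",q.mean(0),cv2.minEnclosingCircle(q),k.sum())
knob("wrist",p,W)
p,W=cloud("scene");knob("scene",p,W)
shift(.457,.015,.018)
E
python3 wl.py
```

```text
wrist flange (array([0.45534694, 0.01513175]), np.float64(0.037898115279746174), 299)
wrist knob [0.45527813 0.01542007] ((0.45592209696769714, 0.015207995660603046), 0.011941909790039062) 1058
scene knob [0.4576399  0.01539152] ((0.4561138451099396, 0.01445824559777975), 0.01231295894831419) 87
t 55.55 tcp [0.4567 0.0173 0.1305] yawY 74.3 gap 0.502 q6 0.31 F [-0.1 -0.6 -0.2] | units [-0.009 -0.022  1.125]
```

Emit:
play_rows(
  fingers=[0,0,0,0,0,0,0,0,0,0],
  xyz=[
    [0,-0.02,0.1],
    [0,0,0.2],
    [0,0,0.2],
    [0,0,0.2],
    [0,0,0.15],
    [0,0,0.12],
    [0,0,0.08],
    [0,0,0.06],
    [0,0,0],
    [0,0,0],
  ],
  twist=[0,0,0,0,0,0,0,0,0,0],
)

```text
time_s: 56.55
tool_pos: [0.4564, 0.0154, 0.0199]
tcp_rot: [0.0, 0.137, 0.991, 0.0]
force: [0.4, -1.5, -0.3]
finger_gap: 0.499
grip_force: 0.0
```

Emit:
play_rows(
  fingers=[1,1,1,1,1,1,1,1,1,1],
  xyz=[
    [0,0,0],
    [0,0,0],
    [0,0,0],
    [0,0,0],
    [0,0,0],
    [0,0,0],
    [0,0,0],
    [0,0,0],
    [0,0,0],
    [0,0,0],
  ],
  twist=[0,0,0,0,0,0,0,0,0,0],
)

```text
time_s: 57.55
tool_pos: [0.4567, 0.0154, 0.0203]
tcp_rot: [0.001, 0.137, 0.991, 0.0]
force: [-1.3, -0.8, 5.9]
finger_gap: 0.266
grip_force: 49.1
```

Emit:
play_rows(
  fingers=[1,1,1,1,1,1,1,1,1,1],
  xyz=[
    [0,0,-0.05],
    [0,0,-0.1],
    [0,0,-0.25],
    [0,0,-0.35],
    [0,0,-0.4],
    [0,0,-0.4],
    [0,0,-0.4],
    [0,0,-0.3],
    [0,0,-0.15],
    [0,0,-0.05],
  ],
  twist=[0,0,0,0,0,0,0,0,0,0],
)

```text
time_s: 58.55
tool_pos: [0.4565, 0.0155, 0.2668]
tcp_rot: [0.001, 0.137, 0.991, 0.0]
force: [0.6, -0.1, -3.1]
finger_gap: 0.262
grip_force: 49.1
```

```bash
python3 - <<'E'
from h import *
shift(.5,.381,.26)
p,W=cloud("wrist");cv2.imwrite("pics/w7.png",cv2.resize(p,(480,360))[:,:,::-1])
E
```

```text
t 58.55 tcp [0.4565 0.0155 0.2668] yawY 74.3 gap 0.262 q6 0.31 F [ 0.6 -0.1 -3.1] | units [0.574 3.636 0.07 ]
```

View pics/w7.png

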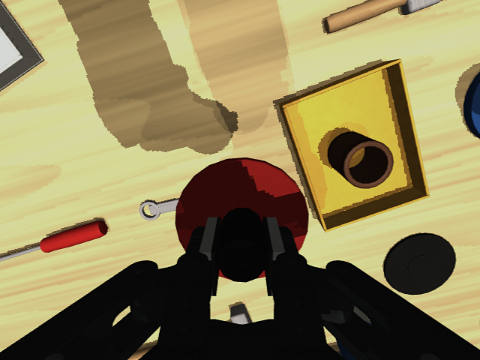

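Lid is gripped by its knob, level, in the wrist view at (242,220). I carry it to the stack.

Emit:
play_rows(
  fingers=[1,1,1,1,1,1,1,1,1,1],
  xyz=[
    [0.03,0.15,0],
    [0.05,0.3,0],
    [0.06,0.4,0],
    [0.06,0.4,0],
    [0.06,0.4,0],
    [0.06,0.4,0],
    [0.06,0.4,0],
    [0.06,0.4,0],
    [0.05,0.35,0],
    [0.04,0.25,0],
  ],
  twist=[0,0,0,0,0,0,0,0,0,0],
)

```text
time_s: 59.6
tool_pos: [0.4983, 0.3639, 0.2625]
tcp_rot: [-0.001, 0.136, 0.991, -0.001]
force: [0.1, -0.9, -0.4]
finger_gap: 0.268
grip_force: 49.3
```

Emit:
play_rows(
  fingers=[1,1,1,1,1,1,1,1,1,1],
  xyz=[
    [0.03,0.13,0],
    [0.01,0.06,0],
    [0,0,0],
    [0,0,0.1],
    [0,0,0.1],
    [0,0,0.05],
    [0,0,0],
    [0,0,0],
    [0,0,0],
    [0,0,0],
  ],
  twist=[0,0,0,0,0,0,0,0,0,0],
)

```text
time_s: 60.6
tool_pos: [0.5002, 0.3813, 0.2399]
tcp_rot: [0.0, 0.137, 0.991, 0.0]
force: [-0.8, -1.2, -0.7]
finger_gap: 0.264
grip_force: 49.3
```

```bash
python3 - <<'E'
from h import *
shift(.5,.3805,.2145)
p,W=cloud("scene");cv2.imwrite("pics/s6.png",cv2.resize(p[180:380,440:640],(500,500))[:,:,::-1]);pots(W,.192,.206)
c=robot.get_calibration("scene");h=cv2.cvtColor(p,cv2.COLOR_RGB2HSV)
m=((h[...,0]<6)|(h[...,0]>174))&(h[...,1]>120)&(W[...,2]>.2);q=W[m];print("lid red z",np.nanpercentile(q[:,2],[10,50,90]),np.nanmean(q,0))
cn=max(cv2.findContours(m.astype(np.uint8),0,1)[0],key=len)[:,0];print(rfit(cast(cn,np.nanmedian(q[:,2]),c),6))
E
```

```text
t 60.6 tcp [0.5002 0.3813 0.2399] yawY 74.3 gap 0.264 q6 0.93 F [-0.8 -1.2 -0.7] | units [-0.001 -0.009  0.254]
rim [532. 290.] [0.4999 0.3796] r 0.0328 204
lid red z [0.23149214 0.23295199 0.23447811] [0.51313554 0.37748512 0.23341689]
(array([0.50271162, 0.3800493 ]), np.float64(0.036618779956473786), 81)
```

View pics/s6.png

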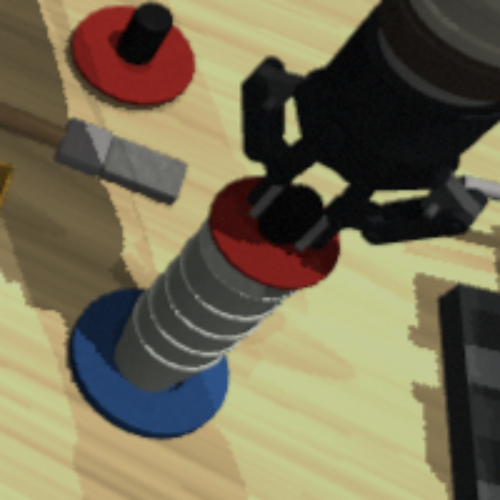

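Emit:
play_rows(
  fingers=[1,1,1,1,1,1,1,1,1,1],
  xyz=[
    [0,-0.01,0.05],
    [0,0,0.07],
    [0,0,0.05],
    [0,0,0.03],
    [0,0,0.02],
    [0,0,0.02],
    [0,0,0.01],
    [0,0,0],
    [0,0,0],
    [0,0,0],
  ],
  twist=[0,0,0,0,0,0,0,0,0,0],
)

```text
time_s: 61.65
tool_pos: [0.5, 0.3805, 0.2157]
tcp_rot: [0.001, 0.137, 0.991, 0.001]
force: [-0.3, -0.3, 6.4]
finger_gap: 0.262
grip_force: 49.9
```

Emit:
play_rows(
  fingers=[0.45,0.3,0.1,0,0,0,0,0,0,0],
  xyz=[
    [0,0,0],
    [0,0,0],
    [0,0,0],
    [0,0,0],
    [0,0,0],
    [0,0,0],
    [0,0,-0.1],
    [0,0,-0.2],
    [0,0,-0.3],
    [0,0,-0.3],
  ],
  twist=[0,0,0,0,0,0,0,0,0,0],
)

```text
time_s: 62.65
tool_pos: [0.4995, 0.38, 0.3061]
tcp_rot: [-0.0, 0.137, 0.991, -0.0]
force: [0.9, 0.8, 0.5]
finger_gap: 0.5
grip_force: 0.0
```

```bash
python3 - <<'E'
from h import *
shift(.5,.3805,.2145)
p,W=cloud("scene");cv2.imwrite("pics/s7.png",p[:,:,::-1])
c=robot.get_calibration("scene");h=cv2.cvtColor(p,cv2.COLOR_RGB2HSV)
m=((h[...,0]<6)|(h[...,0]>174))&(h[...,1]>120)&(W[...,2]>.17);q=W[m];print("lid red z (expect .206+.002)",np.nanpercentile(q[:,2],[10,50,90]))
A=np.c_[q[:,:2],np.ones(len(q))];print("slope",np.linalg.lstsq(A,q[:,2],rcond=None)[0][:2])
cn=max(cv2.findContours(m.astype(np.uint8),0,1)[0],key=len)[:,0];print(rfit(cast(cn,np.nanmedian(q[:,2]),c),6))
pots(W)
E
```

```text
t 62.65 tcp [0.4995 0.38   0.3061] yawY 74.3 gap 0.5 q6 0.93 F [0.9 0.8 0.5] | units [-0.004  0.006  0.916]
lid red z (expect .206+.002) [0.20745623 0.20891302 0.21041912]
slope [-0.01363037 -0.00751512]
(array([0.50098936, 0.37949623]), np.float64(0.037311933542335377), 114)
rim [396. 264.] [0.5143 0.1571] r 0.027 268
rim [503. 318.] [0.5009 0.3791] r 0.0313 124
```

View pics/s7.png

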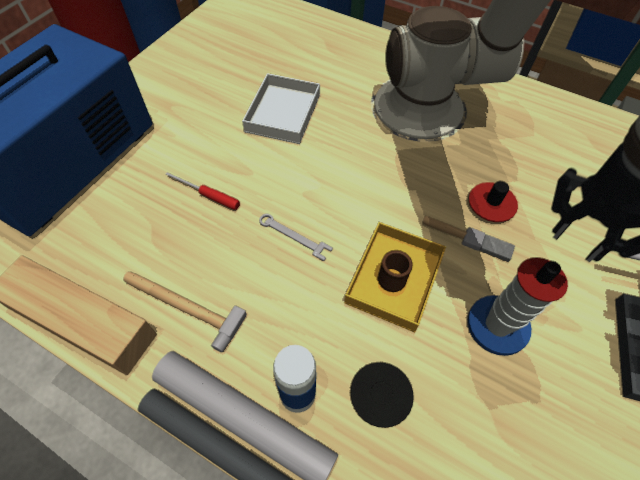

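The lid sits level on the stack at (541,278), the coupling is in the yellow tray at (396,268), and the gripper is clear. I hold still briefly, then sign off.

Emit:
play_rows(
  fingers=[0,0,0,0,0,0,0,0,0,0],
  xyz=[
    [0,0,-0.1],
    [0,0,0],
    [0,0,0],
    [0,0,0],
    [0,0,0],
    [0,0,0],
    [0,0,0],
    [0,0,0],
    [0,0,0],
    [0,0,0],
  ],
  twist=[0,0,0,0,0,0,0,0,0,0],
)

```text
time_s: 63.7
tool_pos: [0.4998, 0.3803, 0.3145]
tcp_rot: [0.0, 0.137, 0.991, 0.0]
force: [0.0, -0.3, -0.4]
finger_gap: 0.499
grip_force: 0.0
```

```bash
python3 -c "
from bench import robot
print(robot.sign_off())"
```

```text
the job is handed in; nothing more can be done
None
```

The job is handed in at about 64 s of robot time: the coupling stands in the yellow tray, all five pots are nested upright in the stand's well, and the smaller red lid sits level on the top pot, knob up; the sign-off returned no verdict.

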